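# Mark the ceiling rosettes on the treadle jig

### The job

Set each loose brass ceiling rosette, stem up, centred on its own free station of the marking jig and press it down until its rim lies flat on the board; the rosette must push the pad down, not the bare gripper. When all of them are bedded, press the treadle fully down to its stop for a moment so that it marks them all together, and let it come back up. Then lay every rosette, stem up and flat on the floor, in the wooden delivery tray, leaving the lamp base, the bronze cup and the bone toggle alone.

Things in the scene. Friction and masses are not known exactly. Their poses are not given: they have to be found in the camera images.
- rosette1_center (a point): centre (25 mm above the underside, on the axis) of a tarnished brass ceiling rosette, 0.22 kg: round plate 76 mm across, 7 mm thick, a step 52 mm across up to 12 mm, and a plain round upright stem 26 mm across to grip, ending 50 mm above the underside; z up along the stem. All alike, three or four present (absent: None), starting stem up on the bench at the robot's left.
- rosette2_center (a point): centre (25 mm above the underside, on the axis) of a tarnished brass ceiling rosette, 0.22 kg: round plate 76 mm across, 7 mm thick, a step 52 mm across up to 12 mm, and a plain round upright stem 26 mm across to grip, ending 50 mm above the underside; z up along the stem. All alike, three or four present (absent: None), starting stem up on the bench at the robot's left.
- rosette3_center (a point): centre (25 mm above the underside, on the axis) of a tarnished brass ceiling rosette, 0.22 kg: round plate 76 mm across, 7 mm thick, a step 52 mm across up to 12 mm, and a plain round upright stem 26 mm across to grip, ending 50 mm above the underside; z up along the stem. All alike, three or four present (absent: None), starting stem up on the bench at the robot's left.
- rosette4_center (a point): centre (25 mm above the underside, on the axis) of a tarnished brass ceiling rosette, 0.22 kg: round plate 76 mm across, 7 mm thick, a step 52 mm across up to 12 mm, and a plain round upright stem 26 mm across to grip, ending 50 mm above the underside; z up along the stem. All alike, three or four present (absent: None), starting stem up on the bench at the robot's left.
- rosette1: the same rosette's underside centre, z up along the stem
- rosette2: the same rosette's underside centre, z up along the stem
- rosette3: the same rosette's underside centre, z up along the stem
- rosette4: the same rosette's underside centre, z up along the stem
- station1 (a point): centre of station 1 (of 4 in a row 100 mm apart, 1 at the left end seen from the robot) on top of the fixed jig board, 30 mm above the bench, 125 x 400 mm; z up, x across the board away from the treadle, y along it. A scribed circle 87 mm across with a black pad 52 mm across in it. A rosette flat on the board has its centre 25 mm above this point.
- station2 (a point): centre of station 2 (of 4 in a row 100 mm apart, 1 at the left end seen from the robot) on top of the fixed jig board, 30 mm above the bench, 125 x 400 mm; z up, x across the board away from the treadle, y along it. A scribed circle 87 mm across with a black pad 52 mm across in it. A rosette flat on the board has its centre 25 mm above this point.
- station3 (a point): centre of station 3 (of 4 in a row 100 mm apart, 1 at the left end seen from the robot) on top of the fixed jig board, 30 mm above the bench, 125 x 400 mm; z up, x across the board away from the treadle, y along it. A scribed circle 87 mm across with a black pad 52 mm across in it. A rosette flat on the board has its centre 25 mm above this point.
- station4 (a point): centre of station 4 (of 4 in a row 100 mm apart, 1 at the left end seen from the robot) on top of the fixed jig board, 30 mm above the bench, 125 x 400 mm; z up, x across the board away from the treadle, y along it. A scribed circle 87 mm across with a black pad 52 mm across in it. A rosette flat on the board has its centre 25 mm above this point.
- pad1 (a joint): how far the black pad of station 1 is pushed down (m): at 0 it stands 10 mm proud of the board, at 0.0098 level with it. It slides stiffly (about 9 N, more if pushed fast; a rosette's own weight does not sink it) and stays where pushed. A rosette set on a raised pad stands proud of the board until pressed down.
- pad2 (a joint): how far the black pad of station 2 is pushed down (m): at 0 it stands 10 mm proud of the board, at 0.0098 level with it. It slides stiffly (about 9 N, more if pushed fast; a rosette's own weight does not sink it) and stays where pushed. A rosette set on a raised pad stands proud of the board until pressed down.
- pad3 (a joint): how far the black pad of station 3 is pushed down (m): at 0 it stands 10 mm proud of the board, at 0.0098 level with it. It slides stiffly (about 9 N, more if pushed fast; a rosette's own weight does not sink it) and stays where pushed. A rosette set on a raised pad stands proud of the board until pressed down.
- pad4 (a joint): how far the black pad of station 4 is pushed down (m): at 0 it stands 10 mm proud of the board, at 0.0098 level with it. It slides stiffly (about 9 N, more if pushed fast; a rosette's own weight does not sink it) and stays where pushed. A rosette set on a raised pad stands proud of the board until pressed down.
- treadle (a joint): angle (rad) of the jig's treadle, a hinged steel pedal 70 mm wide and 105 mm long with a rubber face, that juts out from the middle of the jig towards the robot: 0 at rest (sloping up towards the robot), 0.30 at its lower stop (level). A spring returns it; it needs about 6 N to start and 14 N to hold at the stop when pressed from above at the press point.
- treadle_press (a point): point on the top face of the treadle where to press it down, 80 mm from its hinge, in the middle of its width; it stands about 56 mm above the bench at rest, 33 mm at the stop
- tray_in (a point): centre of the inner floor (5 mm above the bench) of the low wooden delivery tray at the robot's right, fixed; inside 370 mm long (its x axis) by 115 mm wide (its y axis), walls 22 mm high over the bench and 5 mm thick; room for four rosettes side by side along x
- lampbase: bystander: blue enamel lamp base 110 mm across, 85 mm tall, beyond the jig; origin at its underside; leave it alone
- cup: bystander: squat bronze hanging cup 90 mm across, 50 mm tall, beyond the jig to the left; origin at its underside; leave it alone
- toggle: bystander: carved bone toggle 85 x 22 x 18 mm, lying beyond the jig; origin at its underside; leave it alone
Not all that is in view belongs to the job. Leave any blue look-alike of the rosette4 alone. What is shaped like the rosette1 but purple is not meant.

How it is judged:
On the way, in this order (a step that is already met when the one before it is completed fails the run):
1. every rosette lies pressed flat on the board, centred on a station (((horizontal distance between rosette1_center and station1 below 0.015 m and z of rosette1_center in the frame of station1 below 0.028 m) or (horizontal distance between rosette1_center and station2 below 0.015 m and z of rosette1_center in the frame of station2 below 0.028 m) or (horizontal distance between rosette1_center and station3 below 0.015 m and z of rosette1_center in the frame of station3 below 0.028 m) or (horizontal distance between rosette1_center and station4 below 0.015 m and z of rosette1_center in the frame of station4 below 0.028 m)) and angle between each of rosette1_center, rosette2_center, rosette3_center, rosette4_center's own z axis and vertical below 0.06 rad and ((horizontal distance between rosette2_center and station1 below 0.015 m and z of rosette2_center in the frame of station1 below 0.028 m) or (horizontal distance between rosette2_center and station2 below 0.015 m and z of rosette2_center in the frame of station2 below 0.028 m) or (horizontal distance between rosette2_center and station3 below 0.015 m and z of rosette2_center in the frame of station3 below 0.028 m) or (horizontal distance between rosette2_center and station4 below 0.015 m and z of rosette2_center in the frame of station4 below 0.028 m)) and ((horizontal distance between rosette3_center and station1 below 0.015 m and z of rosette3_center in the frame of station1 below 0.028 m) or (horizontal distance between rosette3_center and station2 below 0.015 m and z of rosette3_center in the frame of station2 below 0.028 m) or (horizontal distance between rosette3_center and station3 below 0.015 m and z of rosette3_center in the frame of station3 below 0.028 m) or (horizontal distance between rosette3_center and station4 below 0.015 m and z of rosette3_center in the frame of station4 below 0.028 m)) and ((horizontal distance between rosette4_center and station1 below 0.015 m and z of rosette4_center in the frame of station1 below 0.028 m) or (horizontal distance between rosette4_center and station2 below 0.015 m and z of rosette4_center in the frame of station2 below 0.028 m) or (horizontal distance between rosette4_center and station3 below 0.015 m and z of rosette4_center in the frame of station3 below 0.028 m) or (horizontal distance between rosette4_center and station4 below 0.015 m and z of rosette4_center in the frame of station4 below 0.028 m))), for 0.2 s.
2. the treadle is pressed to its stop while every rosette lies bedded (all of step 1 and value of joint treadle above 0.27 rad), for 0.2 s.
At the end, for the whole second after the job is handed in: All rosettes at rest in the tray, stem up (tilt < 0.07 rad), underside within 4 mm of its floor, treadle up (< 0.05 rad). Before: each bedded within 15 mm of a station centre, rim within 3 mm of the board, tilt < 0.06 rad; then treadle past 0.27 rad with all so (x of rosette1_center in the frame of tray_in between -0.16 and 0.16 m and y of rosette1_center in the frame of tray_in between -0.03 and 0.03 m and z of each of rosette1_center, rosette2_center, rosette3_center, rosette4_center in the frame of tray_in below 0.029 m and angle between each of rosette1_center, rosette2_center, rosette3_center, rosette4_center's own z axis and vertical below 0.07 rad and linear speed of each of rosette1, rosette2, rosette3, rosette4 below 0.02 m/s and x of rosette2_center in the frame of tray_in between -0.16 and 0.16 m and y of rosette2_center in the frame of tray_in between -0.03 and 0.03 m and x of rosette3_center in the frame of tray_in between -0.16 and 0.16 m and y of rosette3_center in the frame of tray_in between -0.03 and 0.03 m and x of rosette4_center in the frame of tray_in between -0.16 and 0.16 m and y of rosette4_center in the frame of tray_in between -0.03 and 0.03 m and value of joint treadle below 0.05 rad); the robot touches nothing.
It fails at once if the lamp base is disturbed (distance of lampbase from where it was at the start of the episode above 0.03 m).
It fails at once if the bronze cup is disturbed (distance of cup from where it was at the start of the episode above 0.03 m).
It fails at once if the bone toggle is disturbed (distance of toggle from where it was at the start of the episode above 0.03 m).
It fails at once if the gripper pushes a bare pad (contact force between the fingers and pad1 above 3 N or contact force between the fingers and pad2 above 3 N or contact force between the fingers and pad3 above 3 N or contact force between the fingers and pad4 above 3 N).
Of rosette1, rosette2, rosette3, rosette4 only 3 to 4 are there at a start; the rules pass over those that are not, and their reading is None.
At some moment in a run one of rosette1, rosette2, rosette3, rosette4 may be knocked a few centimetres aside while the robot is not near it.
Once in a run the grip may slacken for a moment while it holds something.
It also fails if it takes over 210 s, if anything falls off the work surface, if the arm or the gripper's body presses on something with over 40 N, if the wrist force passes 120 N, or if a joint passes its speed limit or range.

### The arm

A 7-joint arm with a two-finger parallel gripper is mounted at the origin on the work surface. World frame = base frame: x ahead of the robot, y to its left, z up, the work surface at z = 0. Lengths are in m, angles in rad, forces in N, time in s.
With the tool pointing down it reaches from about 0.4 to 0.9 m from the base axis. Payload 5.5 kg.
Tool frame: the origin (TCP) lies midway between the tips of the shut fingers; the grasp point (between the pads) lies 19 mm behind it; z points along the fingers, x is the direction in which the jaws open and shut, and the axes are right-handed (so a half turn about z gives the same grasp; the last joint's range is limited). The gripper opens to 85 mm and grips with 20 to 120 N. Pads are 22 mm wide; open, the fingers measure 114 mm over their backs; the gripper's body (76 mm by 85 mm) begins 54 mm behind the grasp point. The pads swing forward as they close: fully open they stand 13 mm farther back than shut.
Start: joints at [-1.052, 0.501, -0.427, 1.55, 0.221, 1.138, -0.21], TCP at [0.164, 0.629, 0.231] pointing down, gripper open.
Joint ranges: [-2.88, 2.88], [-0.31, 2.03], [-1.54, 1.56], [0.2, 2.42], [-1.41, 4.55], [0.19, 2.02], [-2.57, 2.57]. Speed limits (rad/s): [2.57, 2.57, 3.14, 3.14, 3.14, 3.14, 3.14].

### API

Orientations are given as [roll, pitch, yaw] about the fixed x, y, z axes, in that order (R = Rz(yaw) Ry(pitch) Rx(roll)).
In Python, from rig import manip gives the robot as it stands.
- The arm moves only by the tool arm_command, never from a script. Its argument "deltas" is a list that holds one entry, the list of rows, each a list of 7 numbers: the shift along the tool's x, y, z in mm, then the turn, a rotation vector about the tool's x, y, z in degrees, then the finger opening in mm, from 0 to 85.4. In form: [[[dx, dy, dz, rx, ry, rz, claw], ...]]. A call has 1 to 20 rows; each row shifts and turns the commanded pose from where the row before left it, along the tool's axes as they then stand; what a row does not reach is not made up. A row lasts 1/10 s, in which the tool goes at most 50 mm and 8.59 degrees, less where a joint would pass 70% of its speed; a pose out of reach is approached as far as the arm can. A call with a gripper value outside its range is refused whole. The fingers move at their own pace and stop on an object; "newtons" is the grip in N (left out, the last holds). Time passes only in rows, so rows that do not move let the fingers close. It gives the time, the measured TCP pose, the force and the opening at its end, in the units of the state.
- manip.state(): the state, without advancing time (a new reading comes with each control period).
- manip.grab_frame(name): name is "scene" or "top"; returns a dict with "img" (400x640x3 uint8, red, green, blue), "range_z" (400x640 float32, m along the optical axis (not along the pixel's ray), 0 where there is no reading), "fov_y" (degrees; the focal length in pixels is half the picture's height over the tangent of half this angle, whatever the lens; pixels are square), "cx", "cy" (the principal point, pixels), "k1" (the pictures are not rectified: a ray, as slopes to the right and down, at radius r is drawn at 1 + k1 r^2 times it, then the intrinsics apply), "R" (3x3) and "t" (3): a world point X has camera coordinates R X + t. Camera axes: x right, y down, z forward; pixel columns grow to the right and rows downward; lengths in m; the calibration is good to about 2 mm. A picture is of the moment at which its call begins.
- manip.job_done(): hands the job in, once; it reports no verdict.
The state is a dict: "t": time; "joint_pos": joint angles; "joint_velocities": joint speeds; "tau": joint torques, N m; "eef_pos": TCP position; "eef_rot": TCP orientation; "wrist_force": force on the tool from outside, world axes, zero at the start; "moment": the same for the moment, N m; "gripper_width": opening from 0.0 (shut) to 1.0 (fully open).
Only numpy, scipy, OpenCV 4.12 (cv2) and the standard library are available. Lean on these libraries where they do the work, as an engineer would, in place of code of your own. Each camera call takes 0.05 s, during which the arm holds its last target.

## Working session

There is one attempt and no reset: what is moved stays moved. The work goes in short steps, Python scripts to look and compute and a tool call to move; the robot and the scene stay as the last step left them, time stands still between calls to the robot, and variables do not carry over. Pictures are saved under pics/ and viewed, and the job is handed in when it is done.

Besides the shell and the picture viewer there is one more tool, called after "Emit:" by a JSON object that holds its "op" and its "data", one argument or row to a line. arm_command: Moves the arm, as the interface text tells. Its arguments: {"type":"object","properties":{"deltas":{"type":"array"},"newtons":{"type":"number"}},"required":["deltas"]}

```bash
ls; mkdir -p pics; python3 - <<'E'
from rig import manip
import cv2
print(manip.state())
for n in ("scene","top"):
    f=manip.grab_frame(n); cv2.imwrite(f"pics/{n}0.png",f["img"][:,:,::-1])
    print(n,f["fov_y"],f["cx"],f["cy"],f["k1"],f["R"],f["t"])
E
```

```text
pics
{'t': 0.0, 'joint_pos': array([-1.05174051,  0.50183187, -0.42675955,  1.55145243,  0.22080903,
        1.13833518, -0.21032258]), 'joint_velocities': array([ 0.00173716, -0.00025502,  0.00087094, -0.0006429 ,  0.0006824 ,
        0.00136958,  0.00130435]), 'tau': array([-9.67961932e-04, -5.69525743e+01, -5.81641808e+00, -2.80945069e+01,
        1.06997212e-02,  1.18348072e-02, -3.37808032e-06]), 'eef_pos': array([0.16438704, 0.62814038, 0.23026559]), 'eef_rot': array([-3.14156107e+00,  1.97075063e-03,  1.31494934e+00]), 'wrist_force': array([ 0.45504663, -0.59470235, -0.56362872]), 'moment': array([-0.00797805,  0.01038412,  0.00632268]), 'gripper_width': 1.0017534583053638}
scene 42.630582353836054 320.7602530591526 209.77062813199822 0.03285024409771059 [[ 0.60804821  0.79381278 -0.01177487]
 [ 0.52173008 -0.41072842 -0.74772983]
 [-0.59839376  0.44851248 -0.66389868]] [-0.42002301 -0.19694316  1.66658428]
top 49.20959137883436 319.6834325971675 201.26034690644934 -0.1185428675507583 [[ 6.32169727e-02 -9.97999735e-01 -3.78495541e-04]
 [-9.73391046e-01 -6.15744580e-02 -2.20722579e-01]
 [ 2.20257770e-01  1.43218374e-02 -9.75336557e-01]] [0.06984266 0.58351492 1.12492779]
```

View pics/scene0.png

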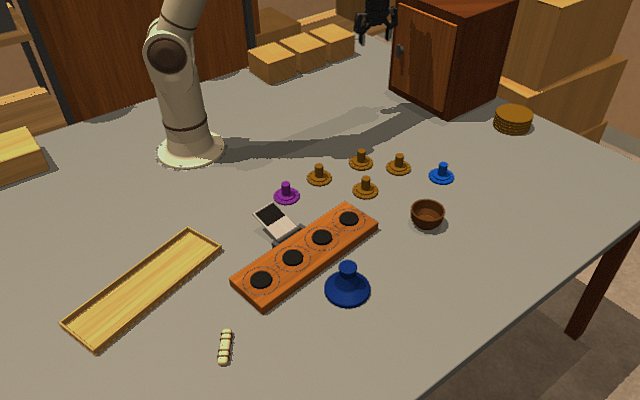

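View pics/top0.png

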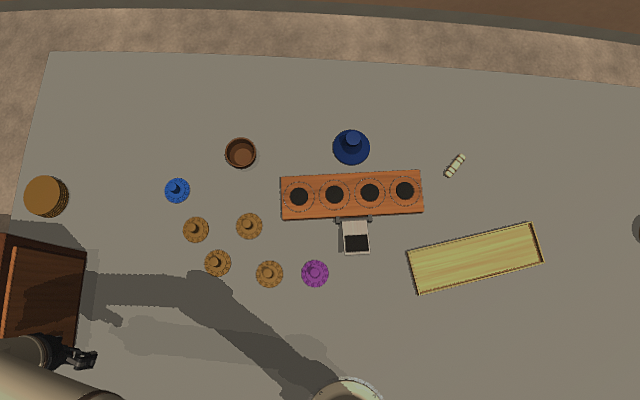

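Candidates in the top view: brass (196,230), (249,226), (217,263), (269,273). Look-alikes are blue (177,190) and purple (315,273), and there is a brown stack at (45,196). I'll crop close and measure.

```bash
cat > h.py <<'E'
from rig import manip
import numpy as np, cv2
def cloud(n):
    f=manip.grab_frame(n); d=f["range_z"]; H,W=d.shape
    fl=H/2/np.tan(np.radians(f["fov_y"])/2)
    v,u=np.mgrid[0:H,0:W].astype(float)
    xd=(u-f["cx"])/fl; yd=(v-f["cy"])/fl; x,y=xd.copy(),yd.copy()
    for _ in range(20):
        s=1+f["k1"]*(x*x+y*y); x,y=xd/s,yd/s
    C=np.stack([x*d,y*d,d],-1); P=(C-f["t"])@f["R"]
    P[d==0]=np.nan
    return f["img"],P
def inside(P,lo,hi): return np.all((P>lo)&(P<hi),-1)
def blobs(mask,P,minn=8):
    n,l=cv2.connectedComponents(mask.astype(np.uint8))
    for i in range(1,n):
        m=l==i
        if m.sum()>=minn:
            q=P[m]; v,u=np.nonzero(m)
            yield m.sum(),u.mean().round(),v.mean().round(),q
def save(img,name,box=None,s=1):
    if box: img=img[box[1]:box[3],box[0]:box[2]]
    cv2.imwrite(f"pics/{name}.png",cv2.resize(img[:,:,::-1],None,fx=s,fy=s,interpolation=cv2.INTER_CUBIC))
def circ(q):
    A=np.c_[2*q[:,:2],np.ones(len(q))]; s=np.linalg.lstsq(A,(q[:,:2]**2).sum(1),rcond=None)[0]
    return s[0],s[1],np.sqrt(s[2]+s[0]**2+s[1]**2)
def tops(zlo,zhi,lo=(.2,-.5),hi=(.9,.7),show=True):
    """stem-top centres from both cameras"""
    for n in("top","scene"):
        img,P=cloud(n)
        m=inside(P,(lo[0],lo[1],zlo),(hi[0],hi[1],zhi))
        for c,u,v,q in blobs(m,P):
            r=q[:,:2].min(0),q[:,:2].max(0)
            print(n,c,(u,v),"mid",((r[0]+r[1])/2).round(4),"mean",q.mean(0).round(4),"size",(r[1]-r[0]).round(3),"zmax",q[:,2].max().round(4),"rgb",np.median(img[m&(np.abs(P-q.mean(0)).max(-1)<.03)],0))
E
python3 - <<'E'
from h import *
tops(.040,.058)
img,P=cloud("top"); save(img,"c_top",(150,170,450,300),2.6)
img,P=cloud("scene"); save(img,"c_sc",(220,130,480,310),3)
E
```

```text
top 231 (np.float64(239.0), np.float64(151.0)) mid [0.7116 0.3428] mean [0.714  0.3452 0.0493] size [0.09  0.087] zmax 0.0569 rgb [56. 37. 23.]
top 109 (np.float64(351.0), np.float64(147.0)) mid [0.7508 0.0277] mean [0.7461 0.0291 0.0485] size [0.039 0.052] zmax 0.0579 rgb [20. 31. 57.]
top 72 (np.float64(172.0), np.float64(187.0)) mid [0.5979 0.5261] mean [0.5974 0.5253 0.0501] size [0.026 0.026] zmax 0.0559 rgb [ 41.  81. 146.]
top 12 (np.float64(333.0), np.float64(188.0)) mid [0.6235 0.0733] mean [0.6248 0.0724 0.0418] size [0.012 0.014] zmax 0.045 rgb [38. 35. 30.]
top 50 (np.float64(339.0), np.float64(194.0)) mid [0.6056 0.0559] mean [0.607  0.0556 0.0418] size [0.049 0.025] zmax 0.0469 rgb [38. 35. 30.]
top 34 (np.float64(301.0), np.float64(196.0)) mid [0.5991 0.1593] mean [0.5953 0.1603 0.0415] size [0.037 0.027] zmax 0.0453 rgb [38. 35. 31.]
top 13 (np.float64(302.0), np.float64(191.0)) mid [0.6099 0.1566] mean [0.6097 0.1569 0.0412] size [0.012 0.02 ] zmax 0.0426 rgb [38. 36. 31.]
top 17 (np.float64(328.0), np.float64(192.0)) mid [0.6099 0.0864] mean [0.6102 0.0855 0.0415] s
[... 1855 characters left out ...]
0)) mid [0.5092 0.3   ] mean [0.5109 0.2979 0.0477] size [0.026 0.027] zmax 0.0533 rgb [143.   92.5  19. ]
scene 60 (np.float64(285.0), np.float64(184.0)) mid [0.3904 0.1043] mean [0.3904 0.1039 0.0481] size [0.029 0.027] zmax 0.0555 rgb [134.5  44.  133.5]
scene 287 (np.float64(427.0), np.float64(211.0)) mid [0.7134 0.3385] mean [0.7137 0.3383 0.0465] size [0.088 0.091] zmax 0.0535 rgb [52. 28. 10.]
scene 446 (np.float64(272.0), np.float64(218.0)) mid [ 0.4832 -0.0014] mean [ 0.486  -0.0024  0.0495] size [0.072 0.077] zmax 0.0579 rgb [37. 32. 28.]
scene 180 (np.float64(347.0), np.float64(281.0)) mid [0.7651 0.0208] mean [0.7722 0.0134 0.0483] size [0.046 0.051] zmax 0.0579 rgb [14. 32. 70.]
```

View pics/c_top.png

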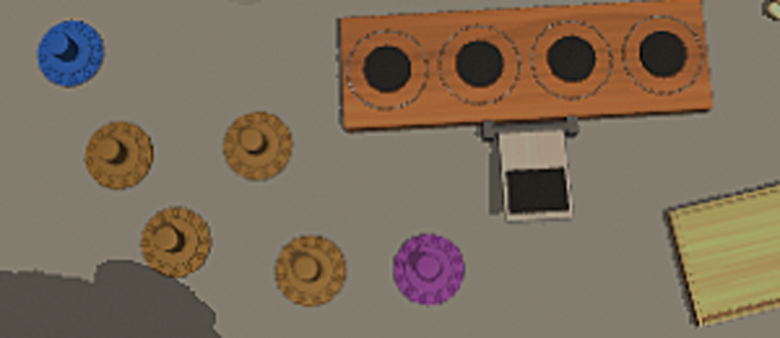

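View pics/c_sc.png

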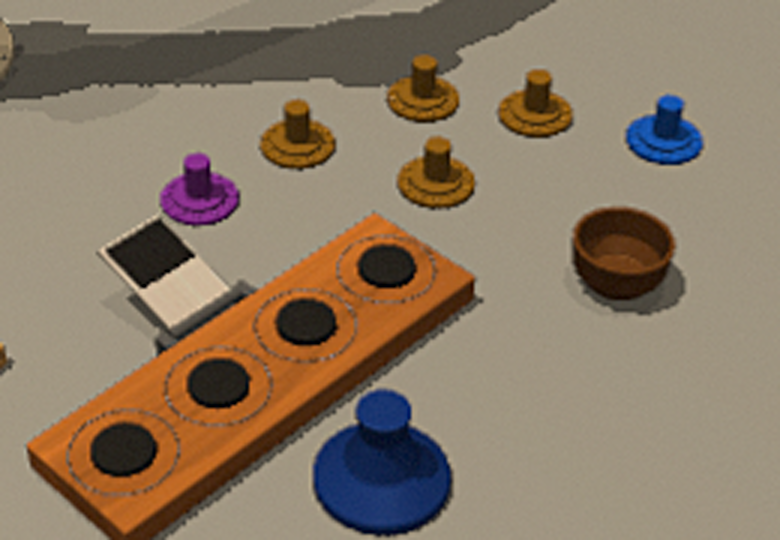

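```bash
cat >> h.py <<'E'
def plane(n,z):
    """world xy of every pixel's ray at height z, and img, cloud"""
    f=manip.grab_frame(n); H,W=f["range_z"].shape
    fl=H/2/np.tan(np.radians(f["fov_y"])/2)
    v,u=np.mgrid[0:H,0:W].astype(float)
    xd=(u-f["cx"])/fl; yd=(v-f["cy"])/fl; x,y=xd.copy(),yd.copy()
    for _ in range(20):
        s=1+f["k1"]*(x*x+y*y); x,y=xd/s,yd/s
    D=np.stack([x,y,np.ones_like(x)],-1)@f["R"]; o=-f["R"].T@f["t"]
    k=(z-o[2])/D[...,2]
    return f["img"],o+D*k[...,None],o
E
python3 - <<'E'
from h import *
for n in("top","scene"):
    img,Q,o=plane(n,.04); print(n,"cam",o.round(3))
    hsv=cv2.cvtColor(img,cv2.COLOR_RGB2HSV)
    I=img.astype(int)
    m=(I.max(-1)<75)&(I.max(-1)-I.min(-1)<25)&inside(Q,(.53,-.25,0),(.7,.25,.1))
    m=cv2.morphologyEx(m.astype(np.uint8),cv2.MORPH_OPEN,np.ones((3,3)))
    for c,u,v,q in blobs(m,Q,60):
        a=cv2.fitEllipse(q[:,:2].astype(np.float32)) if 0 else None
        r=q[:,:2].min(0),q[:,:2].max(0); print(" pad?",c,u,v,"mid",((r[0]+r[1])/2).round(4),"mean",q.mean(0).round(4),"size",(r[1]-r[0]).round(3))
    # board: orange top at z=.03
    img,Q,o=plane(n,.03); h=cv2.cvtColor(img,cv2.COLOR_RGB2HSV)
    m=(h[...,0]<14)&(h[...,1]>120)&inside(Q,(.48,-.3,0),(.72,.3,.1))&(h[...,2]>(120 if n=="top" else 110))
    q=Q[m][:,:2].astype(np.float32); b=cv2.minAreaRect(q); print(" board",m.sum(),b)
    # tray
    img,Q,o=plane(n,.022); h=cv2.cvtColor(img,cv2.COLOR_RGB2HSV)
    m=(h[...,0]>14)&(h[...,0]<32)&(h[...,1]>70)&inside(Q,(.2,-.75,0),(.75,-.12,.1))
    n_,l,st,_=cv2.connectedComponentsWithStats(cv2.morphologyEx(m.astype(np.uint8),cv2.MORPH_CLOSE,np.ones((5,5))))
    k=1+np.argmax(st[1:,4]); q=Q[l==k][:,:2].astype(np.float32); print(" tray rim z.022",cv2.minAreaRect(q))
    # treadle
    img,P=cloud(n); m=inside(P,(.40,-.07,.035),(.56,.07,.08)); q=P[m]
    A=np.c_[q[:,:2],np.ones(len(q))]; print(" treadle plane",np.linalg.lstsq(A,q[:,2],rcond=None)[0].round(4),"x",np.percentile(q[:,0],[1,99]).round(4),"y",np.percentile(q[:,1],[1,99]).round(4))
    I=img.astype(int); d=m&(I.max(-1)<75); print(" rubber mean",P[d].mean(0), d.sum())
E
```

```text
top cam [0.316 0.09  1.226]
 pad? 235 404.0 190.0 mid [ 0.6311 -0.1292] mean [ 0.6307 -0.1289  0.04  ] size [0.047 0.048]
 pad? 243 370.0 192.0 mid [ 0.6191 -0.0306] mean [ 0.6187 -0.0307  0.04  ] size [0.047 0.048]
 pad? 241 334.0 194.0 mid [0.607  0.0683] mean [0.607  0.0682 0.04  ] size [0.047 0.046]
 pad? 235 299.0 196.0 mid [0.5951 0.1658] mean [0.5952 0.1664 0.04  ] size [0.047 0.046]
 board 4380 ((0.613308846950531, 0.018291547894477844), (0.12360964715480804, 0.39794766902923584), 6.862323760986328)
 tray rim z.022 ((0.455498069524765, -0.34081143140792847), (0.12673614919185638, 0.3854040503501892), 16.40967559814453)
 treadle plane [-0.3088 -0.0376  0.2   ] x [0.4402 0.5415] y [-0.0336  0.0406]
 rubber mean [0.47194134 0.00133464 0.05558834] 366
scene cam [ 1.355 -0.495  0.954]
 pad? 207 349.0 219.0 mid [0.6046 0.1593] mean [0.6044 0.1592 0.04  ] size [0.052 0.05 ]
 pad? 234 322.0 237.0 mid [0.6155 0.0611] mean [0.6159 0.0612 0.04  ] size [0.053 0.052]
 pad? 260 292.0 258.0 mid [ 0.6274 -0.0375] mean [ 0.6277 -0.0378  0.04  ] size [0.052 0.05 ]
 pad? 286 261.0 280.0 mid [ 0.6393 -0.1364] mean [ 0.6398 -0.1365  0.04  ] size [0.051 0.049]
 board 3878 ((0.6233963966369629, -0.041436225175857544), (0.12618985772132874, 0.5108799338340759), 7.242310523986816)
 tray rim z.022 ((0.46645116806030273, -0.34562787413597107), (0.14346733689308167, 0.3851434290409088), 16.460697174072266)
 treadle plane [-0.323  -0.034   0.2062] x [0.4444 0.5375] y [-0.0369  0.0351]
 rubber mean [ 0.47482906 -0.00236708  0.05400295] 342
```

```bash
python3 - <<'E'
from h import *
for n in("top","scene"):
    img,P=cloud(n)
    for nm,p in [("bench",(.62,.42)),("bench",(.5,-.2)),("bench2",(.7,-.1)),("bench3",(.3,.25))]:
        m=inside(P,(p[0]-.02,p[1]-.02,-.02),(p[0]+.02,p[1]+.02,.02)); print(n,nm,np.median(P[m][:,2]).round(4),P[m][:,2].std().round(4))
    for p in [(.636,-.133),(.623,-.034),(.611,.0645),(.6,.162)]:
        d=np.hypot(P[...,0]-p[0],P[...,1]-p[1])
        a=d<.02; b=(d>.033)&(d<.045)&(P[...,2]>.02)
        print(n,"pad z",np.median(P[a][:,2]).round(4),"board z",np.median(P[b][:,2]).round(4))
        I=img.astype(int); dk=(I.max(-1)<75)&(d<.04)&(P[...,2]>.02); q=P[dk]; r=np.percentile(q[:,:2],[2,98],0)
        print("   dark mean",q.mean(0).round(4), r.mean(0).round(4),(r[1]-r[0]).round(3))
    # tray
    h=cv2.cvtColor(img,cv2.COLOR_RGB2HSV)
    m=(h[...,0]>14)&(h[...,0]<32)&(h[...,1]>70)&inside(P,(.2,-.75,0.012),(.75,-.12,.04))
    q=P[m][:,:2].astype(np.float32);print(n,"tray",cv2.minAreaRect(q),m.sum())
    m=(h[...,0]>14)&(h[...,0]<32)&(h[...,1]>70)&inside(P,(.2,-.75,-0.012),(.75,-.12,.04))
    q=P[m][:,:2].astype(np.float32);print(n,"tray all",cv2.minAreaRect(q),q.mean(0),m.sum())
E
```

```text
top bench 0.0014 0.0024
top bench 0.0009 0.0029
top bench2 0.0003 0.0025
top bench3 0.0004 0.0024
top pad z 0.0377 board z 0.0307
   dark mean [ 0.6312 -0.1297  0.0375] [ 0.6313 -0.1304] [0.045 0.046]
top pad z 0.0381 board z 0.0308
   dark mean [ 0.6192 -0.0306  0.0381] [ 0.6193 -0.0309] [0.045 0.047]
top pad z 0.0391 board z 0.0311
   dark mean [0.6073 0.0682 0.0391] [0.6074 0.0681] [0.045 0.045]
top pad z 0.0386 board z 0.0312
   dark mean [0.5954 0.1668 0.0385] [0.5951 0.1669] [0.045 0.046]
top tray ((0.5673767924308777, -0.31055983901023865), (0.3584217429161072, 0.3832177519798279), 16.44471549987793) 706
top tray all ((0.5688756108283997, -0.31679612398147583), (0.3592373728752136, 0.39550113677978516), 16.238679885864258) [ 0.46067703 -0.34015346] 5728
scene bench -0.0004 0.002
scene bench 0.0004 0.0043
scene bench2 0.0008 0.0059
scene bench3 -0.0003 0.0022
scene pad z 0.0374 board z 0.0304
   dark mean [ 0.6368 -0.1353  0.0366] [ 0.6349 -0.1352] [0.045 0.045]
scene pad z 0.0374 board z 0.0303
   dark mean [ 0.6248 -0.0359  0.0366] [ 0.6233 -0.0351] [0.046 0.045]
scene pad z 0.0378 board z 0.0301
   dark mean [0.6134 0.0627 0.0371] [0.6119 0.0633] [0.044 0.045]
scene pad z 0.0371 board z 0.03
   dark mean [0.6014 0.1617 0.0364] [0.5997 0.1626] [0.044 0.047]
scene tray ((0.5669045448303223, -0.31278419494628906), (0.3596404492855072, 0.38312163949012756), 16.595956802368164) 1736
scene tray all ((0.5545328259468079, -0.31082022190093994), (0.38322529196739197, 0.3959922194480896), 15.815927505493164) [ 0.46749187 -0.35811275] 7903
```

Four brass rosettes are present at about A(.508,.302), B(.488,.454), C(.398,.381) and D(.378,.234). All four stations are empty. The blue and purple look-alikes are excluded, and the stack at (45,196) isn't a rosette. I'll turn the tool to yaw 90° so that tool x = +Y, y = +X and z = −Z, then go above D.

Emit:
{"op": "arm_command", "data": {
  "deltas": [
    [[0, 0, 0, 0, 0, -7.33, 85], [0, 0, 0, 0, 0, -7.33, 85], [-20, 10, 0, 0, 0, 0, 70], [-25, 14, 5, 0, 0, 0, 60], [-27, 15, 6, 0, 0, 0, 60], [-27, 15, 6, 0, 0, 0, 60], [-27, 15, 6, 0, 0, 0, 60], [-27, 15, 6, 0, 0, 0, 60], [-27, 15, 6, 0, 0, 0, 60], [-27, 15, 6, 0, 0, 0, 60], [-27, 15, 6, 0, 0, 0, 60], [-27, 15, 6, 0, 0, 0, 60], [-27, 15, 6, 0, 0, 0, 60], [-27, 15, 6, 0, 0, 0, 60], [-27, 15, 6, 0, 0, 0, 60], [-27, 15, 5, 0, 0, 0, 60], [-25, 10, 0, 0, 0, 0, 60], [0, 0, 0, 0, 0, 0, 60], [0, 0, 0, 0, 0, 0, 60]]
  ],
  "newtons": 60
}}

```text
t: 2.7
eef_pos: [0.3788, 0.2347, 0.1555]
eef_rot: [3.141, -0.0, 1.569]
wrist_force: [0.1, 1.1, 0.9]
gripper_width: 0.703
```

```bash
python3 - <<'E'
from h import *
i,P=cloud("scene"); save(i,"a1",(250,100,410,220),4)
i,P=cloud("top"); save(i,"a2",(200,200,340,320),4)
E
```

```text
(no output)
```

View pics/a1.png

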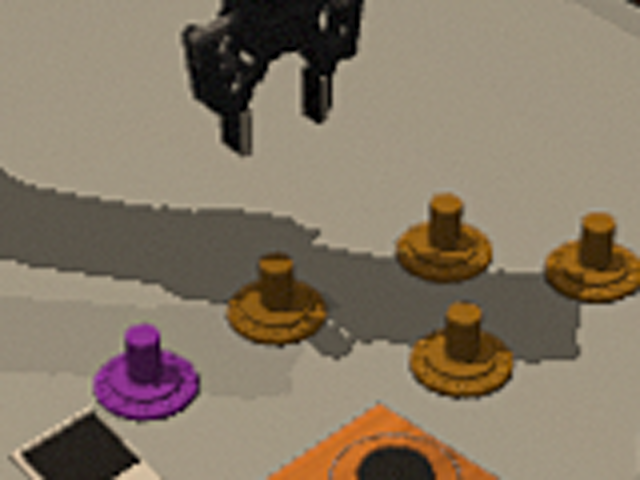

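View pics/a2.png

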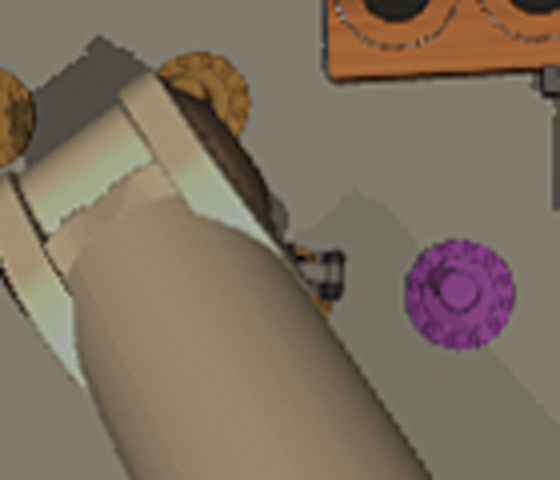

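The gripper straddles D in the scene crop (stem around (278,280)), so I'll descend and grip.

Emit:
{"op": "arm_command", "data": {
  "deltas": [
    [[0, 0, 25, 0, 0, 0, 60], [0, 0, 30, 0, 0, 0, 60], [0, 0, 30, 0, 0, 0, 60], [0, 0, 25, 0, 0, 0, 60], [0, 0, 15, 0, 0, 0, 60], [0, 0, 10, 0, 0, 0, 60], [0, 0, 4, 0, 0, 0, 60], [0, 0, 0, 0, 0, 0, 60], [0, 0, 0, 0, 0, 0, 15], [0, 0, 0, 0, 0, 0, 15], [0, 0, 0, 0, 0, 0, 15], [0, 0, 0, 0, 0, 0, 15], [0, 0, 0, 0, 0, 0, 15], [0, 0, 0, 0, 0, 0, 15]]
  ]
}}

```text
t: 4.2
eef_pos: [0.3791, 0.2351, 0.0173]
eef_rot: [3.14, -0.001, 1.571]
wrist_force: [-0.7, -0.1, 4.9]
gripper_width: 0.288
```

```bash
python3 - <<'E'
from h import *
i,P=cloud("scene"); save(i,"a3",(250,100,410,220),4)
i,P=cloud("top"); save(i,"a4",(200,200,340,320),4)
E
```

```text
(no output)
```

View pics/a3.png

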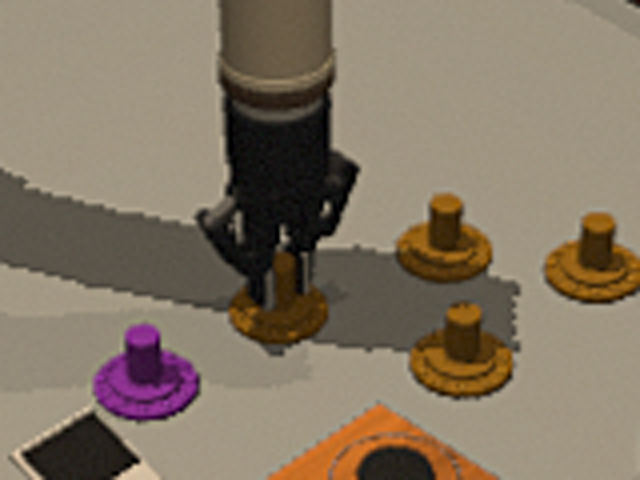

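Emit:
{"op": "arm_command", "data": {
  "deltas": [
    [[0, 0, -10, 0, 0, 0, 15], [0, 0, -20, 0, 0, 0, 15], [0, 0, -25, 0, 0, 0, 15], [0, 0, -15, 0, 0, 0, 15], [-10, 7, -2, 0, 0, 0, 15], [-20, 14, 0, 0, 0, 0, 15], [-25, 17, 0, 0, 0, 0, 15], [-25, 17, 0, 0, 0, 0, 15], [-25, 17, 0, 0, 0, 0, 15], [-25, 17, 0, 0, 0, 0, 15], [-25, 17, 0, 0, 0, 0, 15], [-25, 17, 0, 0, 0, 0, 15], [-25, 17, 0, 0, 0, 0, 15], [-25, 17, 0, 0, 0, 0, 15], [-25, 17, 0, 0, 0, 0, 15], [-25, 17, 0, 0, 0, 0, 15], [-25, 18, 0, 0, 0, 0, 15], [-25, 18, 0, 0, 0, 0, 15], [-13, 10, 0, 0, 0, 0, 15], [0, 0, 0, 0, 0, 0, 15]]
  ]
}}

```text
t: 6.3
eef_pos: [0.6164, -0.1118, 0.0888]
eef_rot: [3.14, 0.001, 1.566]
wrist_force: [0.0, -0.2, -1.9]
gripper_width: 0.292
```

```bash
python3 - <<'E'
from h import *
print(manip.state()["eef_pos"])
i,P=cloud("scene"); save(i,"b1",(200,180,360,300),4)
i,P=cloud("top"); save(i,"b2",(320,120,460,240),4)
E
```

```text
[ 0.61636222 -0.1117792   0.08882675]
```

View pics/b1.png

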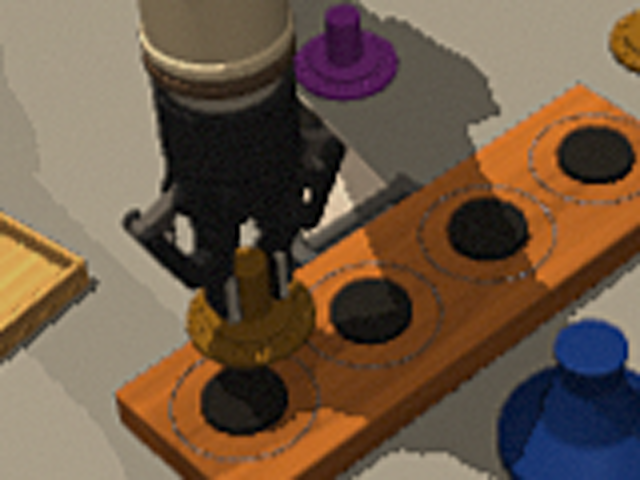

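View pics/b2.png

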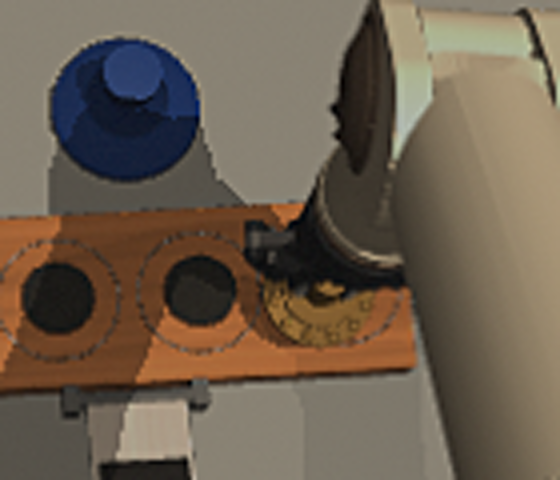

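Emit:
{"op": "arm_command", "data": {
  "deltas": [
    [[-10, 8, 0, 0, 0, 0, 15], [-11, 9, 0, 0, 0, 0, 15], [0, 0, 8, 0, 0, 0, 15], [0, 0, 8, 0, 0, 0, 15], [0, 0, 5, 0, 0, 0, 15], [0, 0, 3, 0, 0, 0, 15], [0, 0, 0, 0, 0, 0, 15]]
  ]
}}

```text
t: 7.1
eef_pos: [0.6317, -0.1284, 0.0633]
eef_rot: [-3.14, -0.001, 1.572]
wrist_force: [-0.6, -0.7, -1.9]
gripper_width: 0.289
```

```bash
python3 - <<'E'
from h import *
print(manip.state()["eef_pos"])
i,P=cloud("scene"); save(i,"b3",(200,220,320,310),5)
i,P=cloud("top"); save(i,"b4",(340,150,460,240),5)
E
```

```text
[ 0.63170127 -0.12842706  0.06328436]
```

View pics/b3.png

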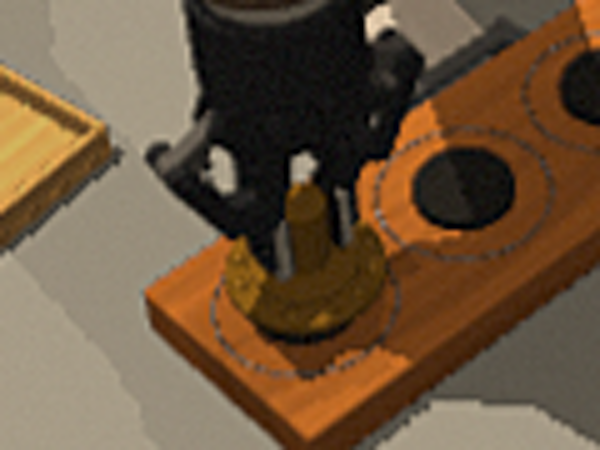

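View pics/b4.png

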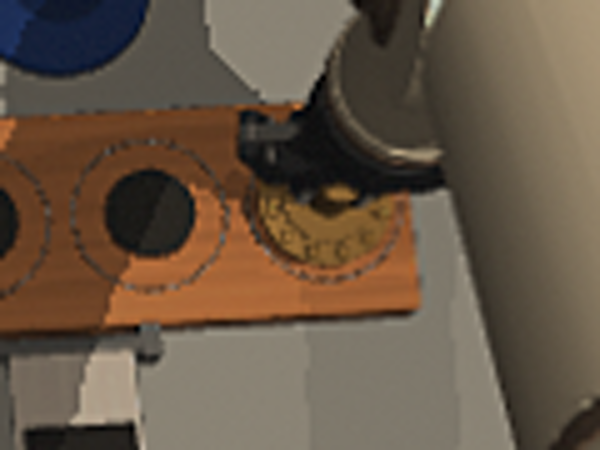

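Emit:
{"op": "arm_command", "data": {
  "deltas": [
    [[0, 0, 3, 0, 0, 0, 15], [0, 0, 3, 0, 0, 0, 15], [0, 0, 2, 0, 0, 0, 15], [0, 0, 2, 0, 0, 0, 15], [0, 0, 2, 0, 0, 0, 15], [0, 0, 1, 0, 0, 0, 15], [0, 0, 1, 0, 0, 0, 15], [0, 0, 1, 0, 0, 0, 15], [0, 0, 1, 0, 0, 0, 15]]
  ]
}}

```text
t: 8.1
eef_pos: [0.6325, -0.1291, 0.0494]
eef_rot: [-3.142, 0.0, 1.571]
wrist_force: [-3.4, 0.6, 6.2]
gripper_width: 0.284
```

Emit:
{"op": "arm_command", "data": {
  "deltas": [
    [[0, 0, 1, 0, 0, 0, 15], [0, 0, 1, 0, 0, 0, 15], [0, 0, 1, 0, 0, 0, 15], [0, 0, 1, 0, 0, 0, 15]]
  ]
}}

```text
t: 8.5
eef_pos: [0.6326, -0.1291, 0.0474]
eef_rot: [-3.141, 0.0, 1.571]
wrist_force: [-10.9, 1.6, 26.9]
gripper_width: 0.291
```

Emit:
{"op": "arm_command", "data": {
  "deltas": [
    [[0, 0, -2, 0, 0, 0, 50], [0, 0, 0, 0, 0, 0, 50], [0, 0, 0, 0, 0, 0, 50], [0, 0, -15, 0, 0, 0, 55], [0, 0, -30, 0, 0, 0, 60], [0, 0, -35, 0, 0, 0, 60], [15, -5, -15, 0, 0, 0, 60], [30, -13, 0, 0, 0, 0, 60], [35, -17, 0, 0, 0, 0, 60], [35, -17, 0, 0, 0, 0, 60], [35, -17, 0, 0, 0, 0, 60], [35, -17, 0, 0, 0, 0, 60], [35, -17, 0, 0, 0, 0, 60], [35, -17, 0, 0, 0, 0, 60], [35, -17, 0, 0, 0, 0, 60], [35, -16, 0, 0, 0, 0, 60], [35, -16, 0, 0, 0, 0, 60], [35, -16, 0, 0, 0, 0, 60], [0, 0, 0, 0, 0, 0, 60]]
  ]
}}

```text
t: 10.4
eef_pos: [0.4433, 0.2729, 0.142]
eef_rot: [-3.141, -0.004, 1.581]
wrist_force: [0.2, -0.0, -0.6]
gripper_width: 0.704
```

```bash
python3 - <<'E'
from h import *
print(manip.state()["eef_pos"])
tops(.042,.057,(.2,.16),(.65,.6))
print("board");tops(.070,.09,(.53,-.25),(.7,.2))
i,P=cloud("scene"); save(i,"c1",(200,130,440,310),3)
i,P=cloud("top"); save(i,"c2",(150,150,450,300),2.6)
E
```

```text
[0.44333093 0.27285379 0.14200481]
top 71 (np.float64(172.0), np.float64(187.0)) mid [0.5984 0.5258] mean [0.5973 0.5255 0.0502] size [0.026 0.027] zmax 0.0562 rgb [ 40.  79. 143.]
top 23 (np.float64(211.0), np.float64(263.0)) mid [0.3938 0.3881] mean [0.3926 0.389  0.0505] size [0.018 0.015] zmax 0.0536 rgb [129.  92.  45.]
scene 49 (np.float64(361.0), np.float64(151.0)) mid [0.4004 0.3785] mean [0.4006 0.3767 0.0485] size [0.027 0.028] zmax 0.0554 rgb [147.  94.  21.]
scene 53 (np.float64(399.0), np.float64(156.0)) mid [0.4892 0.4526] mean [0.4906 0.4503 0.0478] size [0.026 0.027] zmax 0.0547 rgb [144.  93.  18.]
scene 58 (np.float64(443.0), np.float64(165.0)) mid [0.6021 0.5229] mean [0.6016 0.5211 0.0475] size [0.028 0.026] zmax 0.0534 rgb [ 21.5  84.  156. ]
scene 55 (np.float64(365.0), np.float64(178.0)) mid [0.5091 0.3005] mean [0.5105 0.2989 0.0483] size [0.027 0.026] zmax 0.0555 rgb [86. 57. 16.]
board
top 79 (np.float64(407.0), np.float64(187.0)) mid [ 0.6287 -0.1276] mean [ 0.6285 -0.1273  0.08  ] size [0.025 0.025] zmax 0.0851 rgb [130.  93.  47.]
scene 104 (np.float64(260.0), np.float64(266.0)) mid [ 0.6311 -0.1311] mean [ 0.6339 -0.1316  0.0783] size [0.03  0.025] zmax 0.0847 rgb [146.  96.  21.]
```

View pics/c1.png

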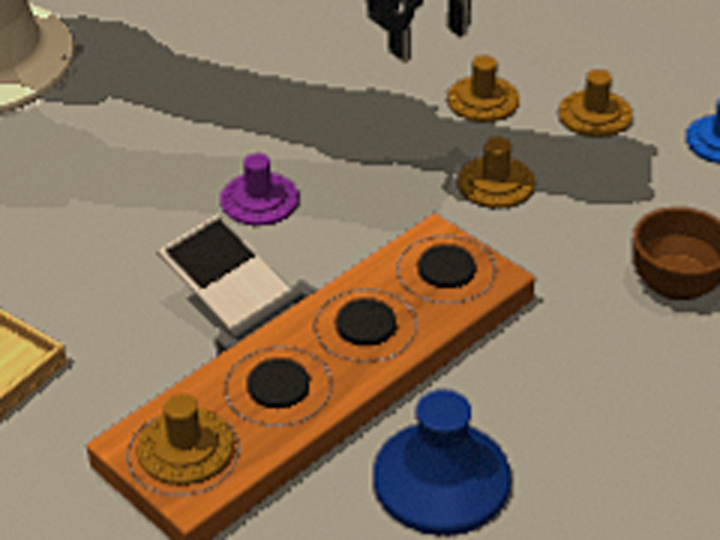

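View pics/c2.png

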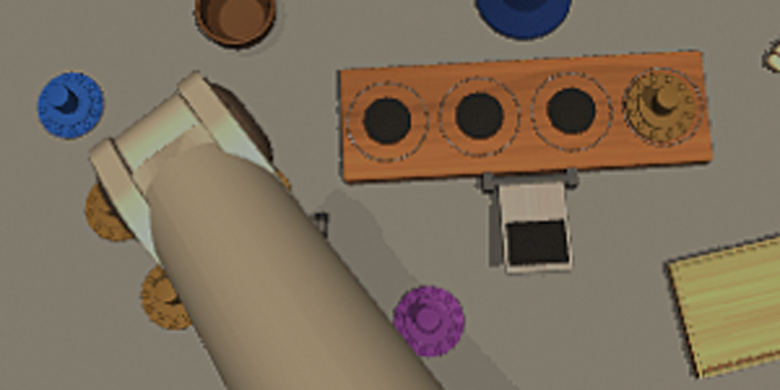

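Station 4 is bedded, with the brass plate inside the scribed circle (180,445 in the scene crop). C is next.

Emit:
{"op": "arm_command", "data": {
  "deltas": [
    [[25, -10, 0, 0, 0, 0, 60], [30, -12, 0, 0, 0, 0, 60], [30, -12, 0, 0, 0, 0, 60], [20, -10, 10, 0, 0, 0, 60], [0, 0, 30, 0, 0, 0, 60], [0, 0, 20, 0, 0, 0, 60], [0, 0, 0, 0, 0, 0, 60]]
  ]
}}

```text
t: 11.4
eef_pos: [0.4024, 0.3681, 0.0785]
eef_rot: [-3.137, 0.004, 1.569]
wrist_force: [-0.6, -0.4, -0.1]
gripper_width: 0.7
```

Emit:
{"op": "arm_command", "data": {
  "deltas": [
    [[10, -3, 0, 0, 0, 0, 60], [0, 0, 25, 0, 0, 0, 60], [0, 0, 20, 0, 0, 0, 60], [0, 0, 12, 0, 0, 0, 60], [0, 0, 4, 0, 0, 0, 60], [0, 0, 0, 0, 0, 0, 60], [0, 0, 0, 0, 0, 0, 15], [0, 0, 0, 0, 0, 0, 15], [0, 0, 0, 0, 0, 0, 15], [0, 0, 0, 0, 0, 0, 15], [0, 0, 0, 0, 0, 0, 15], [0, 0, 0, 0, 0, 0, 15]]
  ]
}}

```text
t: 12.6
eef_pos: [0.4011, 0.3816, 0.0215]
eef_rot: [3.14, -0.001, 1.571]
wrist_force: [-0.2, 0.5, 5.9]
gripper_width: 0.284
```

Emit:
{"op": "arm_command", "data": {
  "deltas": [
    [[0, 0, -10, 0, 0, 0, 15], [0, 0, -20, 0, 0, 0, 15], [0, 0, -25, 0, 0, 0, 15], [0, 0, -15, 0, 0, 0, 15], [-15, 7, 0, 0, 0, 0, 15], [-25, 14, 0, 0, 0, 0, 15], [-27, 15, 0, 0, 0, 0, 15], [-27, 15, 0, 0, 0, 0, 15], [-27, 15, 0, 0, 0, 0, 15], [-27, 15, 0, 0, 0, 0, 15], [-27, 15, 0, 0, 0, 0, 15], [-27, 15, 0, 0, 0, 0, 15], [-27, 14, 0, 0, 0, 0, 15], [-27, 14, 0, 0, 0, 0, 15], [-27, 14, 0, 0, 0, 0, 15], [-27, 14, 0, 0, 0, 0, 15], [-27, 14, 0, 0, 0, 0, 15], [-27, 14, 0, 0, 0, 0, 15], [-27, 14, 0, 0, 0, 0, 15], [0, 0, 0, 0, 0, 0, 15]]
  ]
}}

```text
t: 14.6
eef_pos: [0.61, -0.0189, 0.0888]
eef_rot: [-3.141, 0.004, 1.562]
wrist_force: [-0.4, -0.0, -3.3]
gripper_width: 0.287
```

Emit:
{"op": "arm_command", "data": {
  "deltas": [
    [[-10, 10, 0, 0, 0, 0, 15], [-4, 5, 0, 0, 0, 0, 15], [0, 0, 8, 0, 0, 0, 15], [0, 0, 8, 0, 0, 0, 15], [0, 0, 6, 0, 0, 0, 15], [0, 0, 0, 0, 0, 0, 15]]
  ]
}}

```text
t: 15.2
eef_pos: [0.6229, -0.0232, 0.0666]
eef_rot: [-3.138, -0.0, 1.572]
wrist_force: [-0.1, -0.0, -1.9]
gripper_width: 0.286
```

```bash
python3 - <<'E'
from h import *
print(manip.state()["eef_pos"])
i,P=cloud("scene"); save(i,"d3",(230,200,350,290),5)
i,P=cloud("top"); save(i,"d4",(310,150,430,240),5)
E
```

```text
[ 0.62287272 -0.02321441  0.06656426]
```

View pics/d3.png

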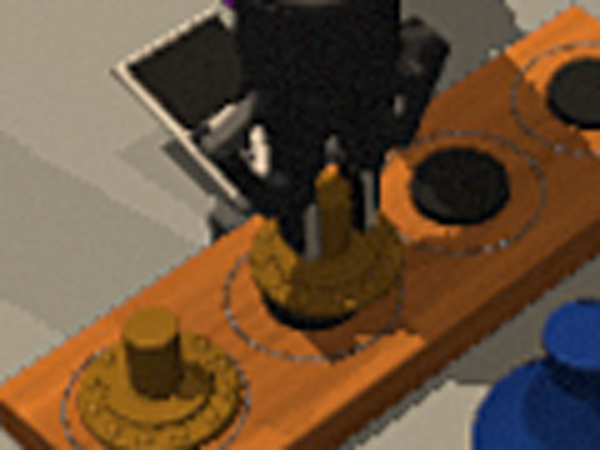

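View pics/d4.png

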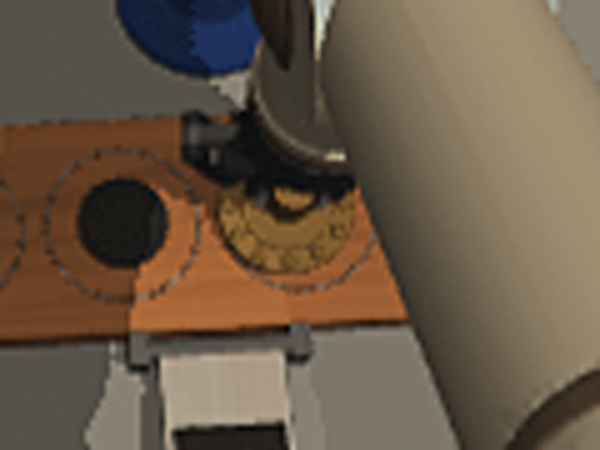

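Emit:
{"op": "arm_command", "data": {
  "deltas": [
    [[-6, 1, 0, 0, 0, 0, 15], [-4, 0, 0, 0, 0, 0, 15], [0, 0, 0, 0, 0, 0, 15], [0, 0, 2, 0, 0, 0, 15], [0, 0, 2, 0, 0, 0, 15], [0, 0, 2, 0, 0, 0, 15], [0, 0, 2, 0, 0, 0, 15], [0, 0, 2, 0, 0, 0, 15], [0, 0, 1, 0, 0, 0, 15], [0, 0, 1, 0, 0, 0, 15], [0, 0, 1, 0, 0, 0, 15]]
  ]
}}

```text
t: 16.4
eef_pos: [0.6255, -0.0339, 0.0562]
eef_rot: [-3.142, 0.0, 1.571]
wrist_force: [-3.3, -0.4, 6.4]
gripper_width: 0.284
```

Emit:
{"op": "arm_command", "data": {
  "deltas": [
    [[0, 0, 1, 0, 0, 0, 15], [0, 0, 1, 0, 0, 0, 15], [0, 0, 1, 0, 0, 0, 15], [0, 0, 1, 0, 0, 0, 15], [0, 0, 1, 0, 0, 0, 15], [0, 0, 1, 0, 0, 0, 15], [0, 0, 1, 0, 0, 0, 15]]
  ]
}}

```text
t: 17.1
eef_pos: [0.6256, -0.0339, 0.0515]
eef_rot: [-3.141, 0.001, 1.571]
wrist_force: [-11.3, -1.5, 29.0]
gripper_width: 0.284
```

Bedded (29 N at TCP z .0515). Release and head for B.

Emit:
{"op": "arm_command", "data": {
  "deltas": [
    [[0, 0, -2, 0, 0, 0, 50], [0, 0, 0, 0, 0, 0, 50], [0, 0, 0, 0, 0, 0, 50], [0, 0, -15, 0, 0, 0, 55], [0, 0, -30, 0, 0, 0, 60], [0, 0, -30, 0, 0, 0, 60], [15, -5, -15, 0, 0, 0, 60], [30, -10, 0, 0, 0, 0, 60], [36, -10, 0, 0, 0, 0, 60], [36, -10, 0, 0, 0, 0, 60], [36, -10, 0, 0, 0, 0, 60], [36, -10, 0, 0, 0, 0, 60], [36, -10, 0, 0, 0, 0, 60], [36, -10, 0, 0, 0, 0, 60], [36, -10, 0, 0, 0, 0, 60], [36, -10, 0, 0, 0, 0, 60], [36, -10, 0, 0, 0, 0, 60], [36, -10, 0, 0, 0, 0, 60], [36, -10, 0, 0, 0, 0, 60], [0, 0, 0, 0, 0, 0, 60]]
  ]
}}

```text
t: 19.1
eef_pos: [0.4946, 0.4155, 0.1408]
eef_rot: [-3.139, -0.005, 1.581]
wrist_force: [-0.8, 1.3, -0.4]
gripper_width: 0.702
```

```bash
python3 - <<'E'
from h import *
print(manip.state()["eef_pos"])
tops(.042,.057,(.2,.22),(.65,.6))
print("board");tops(.070,.09,(.53,-.25),(.7,.2))
E
```

```text
[0.49456759 0.41545007 0.14079729]
top 70 (np.float64(246.0), np.float64(223.0)) mid [0.5065 0.3042] mean [0.5065 0.3039 0.0504] size [0.025 0.023] zmax 0.0557 rgb [118.  85.  42.]
scene 49 (np.float64(399.0), np.float64(156.0)) mid [0.4869 0.4494] mean [0.49   0.4508 0.0481] size [0.028 0.028] zmax 0.0532 rgb [75. 50. 11.]
scene 55 (np.float64(443.0), np.float64(164.0)) mid [0.5999 0.5209] mean [0.6018 0.5205 0.0484] size [0.025 0.033] zmax 0.0552 rgb [ 14.  48. 100.]
scene 54 (np.float64(365.0), np.float64(178.0)) mid [0.5099 0.2994] mean [0.5104 0.2986 0.0486] size [0.027 0.027] zmax 0.0535 rgb [132.  86.  21.]
board
top 80 (np.float64(407.0), np.float64(187.0)) mid [ 0.6291 -0.1273] mean [ 0.6284 -0.1273  0.0802] size [0.024 0.024] zmax 0.0878 rgb [129.   92.5  46. ]
top 74 (np.float64(371.0), np.float64(188.0)) mid [ 0.6196 -0.0316] mean [ 0.6194 -0.0316  0.0802] size [0.025 0.024] zmax 0.0877 rgb [132.  95.  48.]
scene 93 (np.float64(291.0), np.float64(246.0)) mid [ 0.6218 -0.0358] mean [ 0.6247 -0.0369  0.078 ] size [0.029 0.026] zmax 0.0835 rgb [145.  95.  22.]
scene 104 (np.float64(260.0), np.float64(266.0)) mid [ 0.6321 -0.1307] mean [ 0.6339 -0.1317  0.0784] size [0.029 0.025] zmax 0.0846 rgb [144.5  95.   20. ]
```

Emit:
{"op": "arm_command", "data": {
  "deltas": [
    [[20, -4, 10, 0, 0, 0, 60], [20, -3, 20, 0, 0, 0, 60], [0, 0, 30, 0, 0, 0, 60], [0, 0, 0, 0, 0, 0, 60]]
  ]
}}

```text
t: 19.7
eef_pos: [0.4915, 0.4432, 0.076]
eef_rot: [-3.136, 0.006, 1.57]
wrist_force: [-0.6, -0.8, -0.8]
gripper_width: 0.706
```

Emit:
{"op": "arm_command", "data": {
  "deltas": [
    [[8, -3, 0, 0, 0, 0, 60], [0, 0, 25, 0, 0, 0, 60], [0, 0, 18, 0, 0, 0, 60], [0, 0, 10, 0, 0, 0, 60], [0, 0, 4, 0, 0, 0, 60], [0, 0, 0, 0, 0, 0, 60], [0, 0, 0, 0, 0, 0, 15], [0, 0, 0, 0, 0, 0, 15], [0, 0, 0, 0, 0, 0, 15], [0, 0, 0, 0, 0, 0, 15], [0, 0, 0, 0, 0, 0, 15], [0, 0, 0, 0, 0, 0, 15]]
  ]
}}

```text
t: 20.9
eef_pos: [0.491, 0.4554, 0.0245]
eef_rot: [3.14, -0.001, 1.571]
wrist_force: [-0.5, -0.8, 5.7]
gripper_width: 0.284
```

Emit:
{"op": "arm_command", "data": {
  "deltas": [
    [[0, 0, -10, 0, 0, 0, 15], [0, 0, -20, 0, 0, 0, 15], [0, 0, -25, 0, 0, 0, 15], [0, 0, -15, 0, 0, 0, 15], [-15, 15, 0, 0, 0, 0, 15], [-25, 20, 0, 0, 0, 0, 15], [-27, 20, 0, 0, 0, 0, 15], [-27, 18, 0, 0, 0, 0, 15], [-27, 15, 0, 0, 0, 0, 15], [-27, 10, 0, 0, 0, 0, 15], [-27, 7, 0, 0, 0, 0, 15], [-27, 5, 0, 0, 0, 0, 15], [-27, 3, 0, 0, 0, 0, 15], [-27, 3, 0, 0, 0, 0, 15], [-27, 2, 0, 0, 0, 0, 15], [-27, 2, 0, 0, 0, 0, 15], [-27, 0, 0, 0, 0, 0, 15], [-27, 0, 0, 0, 0, 0, 15], [-20, 0, 0, 0, 0, 0, 15], [0, 0, 0, 0, 0, 0, 15]]
  ]
}}

```text
t: 22.9
eef_pos: [0.6104, 0.0655, 0.093]
eef_rot: [-3.141, 0.003, 1.565]
wrist_force: [-0.1, -0.3, -2.3]
gripper_width: 0.29
```

Emit:
{"op": "arm_command", "data": {
  "deltas": [
    [[0, 0, 0, 0, 0, 0, 15], [0, 0, 8, 0, 0, 0, 15], [0, 0, 8, 0, 0, 0, 15], [0, 0, 5, 0, 0, 0, 15], [0, 0, 0, 0, 0, 0, 15]]
  ]
}}

```text
t: 23.4
eef_pos: [0.6093, 0.0716, 0.0707]
eef_rot: [-3.139, 0.0, 1.572]
wrist_force: [-0.8, 1.1, -1.9]
gripper_width: 0.285
```

```bash
python3 - <<'E'
from h import *
print(manip.state()["eef_pos"])
i,P=cloud("scene"); save(i,"e3",(250,180,370,270),5)
E
```

```text
[0.60927158 0.07156056 0.07073693]
```

View pics/e3.png

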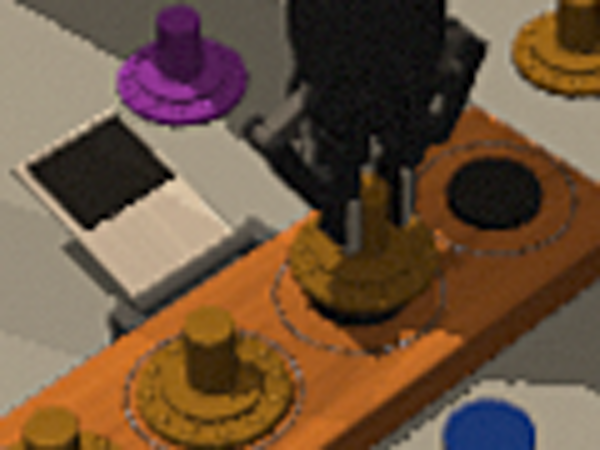

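Emit:
{"op": "arm_command", "data": {
  "deltas": [
    [[-5, 2, 0, 0, 0, 0, 15], [0, 0, 0, 0, 0, 0, 15], [0, 0, 2, 0, 0, 0, 15], [0, 0, 2, 0, 0, 0, 15], [0, 0, 2, 0, 0, 0, 15], [0, 0, 2, 0, 0, 0, 15], [0, 0, 2, 0, 0, 0, 15], [0, 0, 2, 0, 0, 0, 15], [0, 0, 2, 0, 0, 0, 15], [0, 0, 1, 0, 0, 0, 15], [0, 0, 1, 0, 0, 0, 15]]
  ]
}}

```text
t: 24.55
eef_pos: [0.6125, 0.066, 0.0573]
eef_rot: [3.142, 0.0, 1.571]
wrist_force: [-3.0, -0.1, 6.8]
gripper_width: 0.286
```

Emit:
{"op": "arm_command", "data": {
  "deltas": [
    [[0, 0, 1, 0, 0, 0, 15], [0, 0, 1, 0, 0, 0, 15], [0, 0, 1, 0, 0, 0, 15], [0, 0, 1, 0, 0, 0, 15], [0, 0, 1, 0, 0, 0, 15]]
  ]
}}

```text
t: 25.05
eef_pos: [0.6126, 0.066, 0.0544]
eef_rot: [3.141, 0.001, 1.571]
wrist_force: [-11.5, -2.4, 29.9]
gripper_width: 0.282
```

Emit:
{"op": "arm_command", "data": {
  "deltas": [
    [[0, 0, -2, 0, 0, 0, 50], [0, 0, 0, 0, 0, 0, 50], [0, 0, 0, 0, 0, 0, 50], [0, 0, -15, 0, 0, 0, 55], [0, 0, -30, 0, 0, 0, 60], [0, 0, -30, 0, 0, 0, 60], [15, -8, -10, 0, 0, 0, 60], [30, -12, 0, 0, 0, 0, 60], [36, -18, 0, 0, 0, 0, 60], [36, -18, 0, 0, 0, 0, 60], [36, -18, 0, 0, 0, 0, 60], [36, -18, 0, 0, 0, 0, 60], [30, -12, 0, 0, 0, 0, 60], [10, 0, 0, 0, 0, 0, 60], [0, 0, 0, 0, 0, 0, 60]]
  ]
}}

```text
t: 26.55
eef_pos: [0.5071, 0.2977, 0.1385]
eef_rot: [-3.141, -0.001, 1.575]
wrist_force: [0.4, -0.1, 0.0]
gripper_width: 0.704
```

```bash
python3 - <<'E'
from h import *
print(manip.state()["eef_pos"])
tops(.042,.057,(.2,.2),(.65,.6))
print("board");tops(.070,.09,(.53,-.25),(.7,.2))
E
```

```text
[0.50712294 0.29765989 0.13847519]
top 52 (np.float64(171.0), np.float64(187.0)) mid [0.5982 0.5285] mean [0.5965 0.5285 0.0504] size [0.025 0.021] zmax 0.056 rgb [ 39.   78.5 142. ]
scene 56 (np.float64(443.0), np.float64(165.0)) mid [0.6011 0.5218] mean [0.6014 0.5208 0.0479] size [0.027 0.03 ] zmax 0.0542 rgb [ 22.5  83.  157.5]
scene 57 (np.float64(365.0), np.float64(179.0)) mid [0.5104 0.3001] mean [0.5101 0.2986 0.0478] size [0.026 0.03 ] zmax 0.0533 rgb [70. 45. 12.]
board
top 77 (np.float64(407.0), np.float64(187.0)) mid [ 0.6296 -0.1274] mean [ 0.6285 -0.1275  0.08  ] size [0.025 0.025] zmax 0.0862 rgb [128.  92.  45.]
top 74 (np.float64(372.0), np.float64(188.0)) mid [ 0.6201 -0.0317] mean [ 0.6193 -0.0317  0.0804] size [0.024 0.025] zmax 0.0858 rgb [131.  95.  48.]
top 78 (np.float64(335.0), np.float64(191.0)) mid [0.6076 0.0681] mean [0.6066 0.0679 0.0806] size [0.026 0.025] zmax 0.0873 rgb [133.  96.  49.]
scene 85 (np.float64(321.0), np.float64(225.0)) mid [0.6103 0.065 ] mean [0.612  0.0626 0.0782] size [0.025 0.026] zmax 0.0845 rgb [144.  95.  21.]
scene 90 (np.float64(291.0), np.float64(246.0)) mid [ 0.6216 -0.0357] mean [ 0.6244 -0.0367  0.078 ] size [0.028 0.025] zmax 0.0837 rgb [147.  96.  21.]
scene 98 (np.float64(260.0), np.float64(266.0)) mid [ 0.6317 -0.1318] mean [ 0.6332 -0.1315  0.0784] size [0.026 0.024] zmax 0.0832 rgb [147.  96.  22.]
```

Now the last one, A, directly below. Going down 119 mm.

Emit:
{"op": "arm_command", "data": {
  "deltas": [
    [[1, 2, 25, 0, 0, 0, 60], [0, 0, 35, 0, 0, 0, 60], [0, 0, 30, 0, 0, 0, 60], [0, 0, 15, 0, 0, 0, 60], [0, 0, 10, 0, 0, 0, 60], [0, 0, 4, 0, 0, 0, 60], [0, 0, 0, 0, 0, 0, 60], [0, 0, 0, 0, 0, 0, 15], [0, 0, 0, 0, 0, 0, 15], [0, 0, 0, 0, 0, 0, 15], [0, 0, 0, 0, 0, 0, 15], [0, 0, 0, 0, 0, 0, 15], [0, 0, 0, 0, 0, 0, 15]]
  ]
}}

```text
t: 28.05
eef_pos: [0.5115, 0.2972, 0.0209]
eef_rot: [3.139, -0.002, 1.571]
wrist_force: [-1.3, 1.7, 6.1]
gripper_width: 0.288
```

Emit:
{"op": "arm_command", "data": {
  "deltas": [
    [[0, 0, -10, 0, 0, 0, 15], [0, 0, -20, 0, 0, 0, 15], [0, 0, -25, 0, 0, 0, 15], [0, 0, -13, 0, 0, 0, 15], [-12, 8, 0, 0, 0, 0, 15], [-25, 16, 0, 0, 0, 0, 15], [-25, 16, 0, 0, 0, 0, 15], [-25, 16, 0, 0, 0, 0, 15], [-25, 16, 0, 0, 0, 0, 15], [-15, 12, 0, 0, 0, 0, 15], [-4, 4, 0, 0, 0, 0, 15], [0, 0, 8, 0, 0, 0, 15], [0, 0, 8, 0, 0, 0, 15], [0, 0, 5, 0, 0, 0, 15], [0, 0, 0, 0, 0, 0, 15]]
  ]
}}

```text
t: 29.55
eef_pos: [0.5966, 0.1661, 0.0647]
eef_rot: [-3.139, 0.0, 1.573]
wrist_force: [0.3, -0.5, -3.1]
gripper_width: 0.285
```

```bash
python3 - <<'E'
from h import *
print(manip.state()["eef_pos"])
i,P=cloud("scene"); save(i,"f3",(280,160,400,250),5)
E
```

```text
[0.59657727 0.16607316 0.06473376]
```

View pics/f3.png

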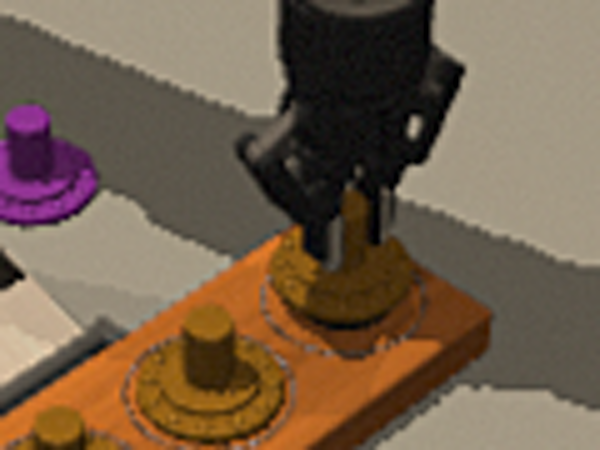

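Aligned within about 3 mm; nudge +2 in X and press.

Emit:
{"op": "arm_command", "data": {
  "deltas": [
    [[0, 2, 0, 0, 0, 0, 15], [0, 0, 2, 0, 0, 0, 15], [0, 0, 2, 0, 0, 0, 15], [0, 0, 2, 0, 0, 0, 15], [0, 0, 2, 0, 0, 0, 15], [0, 0, 2, 0, 0, 0, 15], [0, 0, 1, 0, 0, 0, 15], [0, 0, 1, 0, 0, 0, 15], [0, 0, 1, 0, 0, 0, 15], [0, 0, 1, 0, 0, 0, 15]]
  ]
}}

```text
t: 30.6
eef_pos: [0.6005, 0.1649, 0.0533]
eef_rot: [3.141, 0.0, 1.571]
wrist_force: [-3.6, -0.8, 6.5]
gripper_width: 0.283
```

Emit:
{"op": "arm_command", "data": {
  "deltas": [
    [[0, 0, 1, 0, 0, 0, 15], [0, 0, 1, 0, 0, 0, 15], [0, 0, 1, 0, 0, 0, 15], [0, 0, 1, 0, 0, 0, 15], [0, 0, 1, 0, 0, 0, 15]]
  ]
}}

```text
t: 31.1
eef_pos: [0.6006, 0.1648, 0.0509]
eef_rot: [3.141, 0.001, 1.571]
wrist_force: [-12.3, -4.7, 33.1]
gripper_width: 0.291
```

Emit:
{"op": "arm_command", "data": {
  "deltas": [
    [[0, 0, -2, 0, 0, 0, 50], [0, 0, 0, 0, 0, 0, 50], [0, 0, 0, 0, 0, 0, 50], [0, 0, -15, 0, 0, 0, 55], [0, 0, -30, 0, 0, 0, 50], [0, 0, -30, 0, 0, 0, 40], [-5, -15, -10, 0, 0, 0, 20], [-15, -25, 0, 0, 0, 0, 0], [-20, -25, 0, 0, 0, 0, 0], [-25, -25, 0, 0, 0, 0, 0], [-25, -20, 0, 0, 0, 0, 0], [-25, -16, 0, 0, 0, 0, 0], [-25, -8, 0, 0, 0, 0, 0], [-20, 0, 0, 0, 0, 0, 0], [-7, 0, 0, 0, 0, 0, 0], [0, 0, 0, 0, 0, 0, 0]]
  ]
}}

```text
t: 32.7
eef_pos: [0.467, -0.0029, 0.1348]
eef_rot: [3.141, 0.0, 1.569]
wrist_force: [-0.4, 0.3, -0.1]
gripper_width: -0.001
```

```bash
python3 - <<'E'
from h import *
print(manip.state()["eef_pos"])
print("board");tops(.070,.09,(.53,-.25),(.7,.2))
i,P=cloud("scene"); save(i,"g1",(210,130,410,310),3)
i,P=cloud("top"); save(i,"g2",(260,140,460,290),3)
E
```

```text
[ 0.46701238 -0.00285026  0.13484574]
board
top 63 (np.float64(407.0), np.float64(187.0)) mid [ 0.6297 -0.1283] mean [ 0.6294 -0.1293  0.0813] size [0.025 0.023] zmax 0.0869 rgb [132.  94.  47.]
top 46 (np.float64(371.0), np.float64(187.0)) mid [ 0.6242 -0.0316] mean [ 0.6235 -0.031   0.0808] size [0.015 0.025] zmax 0.0844 rgb [134.  96.  49.]
top 76 (np.float64(335.0), np.float64(190.0)) mid [0.6077 0.0681] mean [0.6068 0.0675 0.0806] size [0.024 0.025] zmax 0.0865 rgb [135.  98.  50.]
top 76 (np.float64(298.0), np.float64(192.0)) mid [0.5957 0.1665] mean [0.5952 0.1664 0.0807] size [0.024 0.023] zmax 0.0857 rgb [130.  93.  46.]
scene 74 (np.float64(348.0), np.float64(207.0)) mid [0.599  0.1629] mean [0.6006 0.1607 0.0775] size [0.027 0.027] zmax 0.0827 rgb [107.5  68.   15. ]
scene 87 (np.float64(321.0), np.float64(225.0)) mid [0.6118 0.0646] mean [0.6121 0.0622 0.0781] size [0.026 0.028] zmax 0.0845 rgb [136.  89.  21.]
scene 88 (np.float64(291.0), np.float64(246.0)) mid [ 0.6227 -0.0358] mean [ 0.6245 -0.0369  0.0785] size [0.028 0.026] zmax 0.0833 rgb [145.  96.  21.]
scene 103 (np.float64(260.0), np.float64(266.0)) mid [ 0.6314 -0.1307] mean [ 0.6338 -0.1316  0.0785] size [0.027 0.026] zmax 0.0838 rgb [146.  96.  21.]
```

View pics/g1.png

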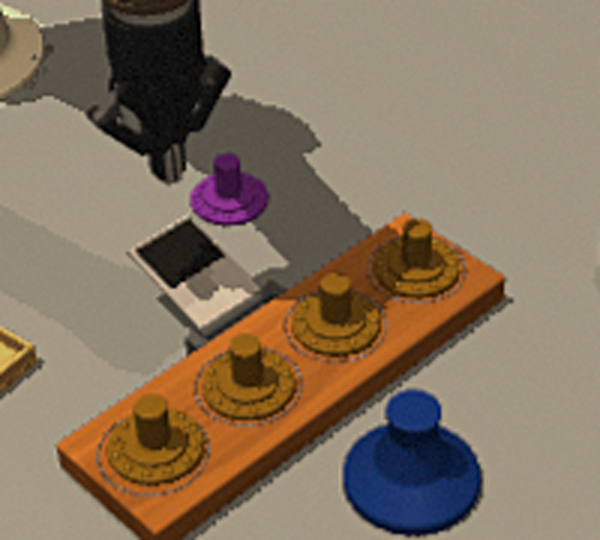

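View pics/g2.png

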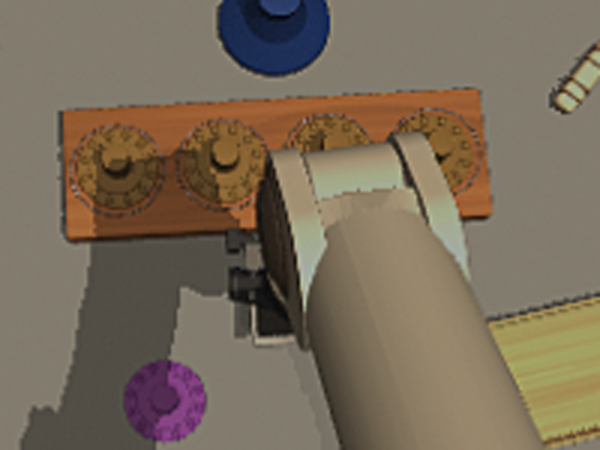

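All four sit flat inside their circles (stem tops at 80 mm), with residuals of 5 mm or less. Now the treadle.

Emit:
{"op": "arm_command", "data": {
  "deltas": [
    [[0, -3, 15, 0, 0, 0, 0], [0, 0, 25, 0, 0, 0, 0], [0, 0, 20, 0, 0, 0, 0], [0, 0, 10, 0, 0, 0, 0], [0, 0, 6, 0, 0, 0, 0], [0, 0, 5, 0, 0, 0, 0], [0, 0, 5, 0, 0, 0, 0], [0, 0, 5, 0, 0, 0, 0], [0, 0, 4, 0, 0, 0, 0], [0, 0, 3, 0, 0, 0, 0], [0, 0, 2, 0, 0, 0, 0], [0, 0, 1, 0, 0, 0, 0]]
  ]
}}

```text
t: 34.1
eef_pos: [0.4618, -0.0019, 0.0338]
eef_rot: [-3.138, 0.001, 1.571]
wrist_force: [-7.5, 0.1, 12.0]
gripper_width: 0.001
```

Emit:
{"op": "arm_command", "data": {
  "deltas": [
    [[0, 0, 1, 0, 0, 0, 0], [0, 0, 1, 0, 0, 0, 0], [0, 0, 1, 0, 0, 0, 0], [0, 0, 1, 0, 0, 0, 0]]
  ]
}}

```text
t: 34.5
eef_pos: [0.4618, -0.002, 0.0322]
eef_rot: [-3.138, 0.002, 1.572]
wrist_force: [-18.5, 1.6, 53.7]
gripper_width: 0.003
```

Emit:
{"op": "arm_command", "data": {
  "deltas": [
    [[0, 0, -1, 0, 0, 0, 0], [0, 0, 0, 0, 0, 0, 0], [0, 0, 0, 0, 0, 0, 0], [0, 0, 0, 0, 0, 0, 0]]
  ]
}}

```text
t: 34.9
eef_pos: [0.4618, -0.002, 0.0326]
eef_rot: [-3.138, 0.002, 1.572]
wrist_force: [-13.4, 0.4, 33.4]
gripper_width: -0.002
```

```bash
python3 - <<'E'
from h import *
print(manip.state()["eef_pos"],manip.state()["wrist_force"])
print("board");tops(.070,.09,(.53,-.25),(.7,.2))
i,P=cloud("scene"); save(i,"t1",(210,130,410,310),3)
E
```

```text
[ 0.46175697 -0.00197864  0.03259296] [-13.40601557   0.36486911  33.35841679]
board
top 76 (np.float64(407.0), np.float64(187.0)) mid [ 0.6288 -0.1275] mean [ 0.6286 -0.1274  0.0803] size [0.024 0.025] zmax 0.0854 rgb [134.  96.  48.]
top 73 (np.float64(371.0), np.float64(188.0)) mid [ 0.6203 -0.0317] mean [ 0.6195 -0.0316  0.0804] size [0.024 0.025] zmax 0.0864 rgb [137.  99.  50.]
top 76 (np.float64(335.0), np.float64(190.0)) mid [0.6071 0.0681] mean [0.6068 0.0677 0.0807] size [0.025 0.025] zmax 0.086 rgb [138. 100.  51.]
top 76 (np.float64(298.0), np.float64(192.0)) mid [0.5958 0.1664] mean [0.5953 0.1664 0.0806] size [0.025 0.022] zmax 0.0864 rgb [138.  99.  51.]
scene 74 (np.float64(348.0), np.float64(207.0)) mid [0.5984 0.1617] mean [0.6005 0.1605 0.0777] size [0.026 0.025] zmax 0.0831 rgb [143.   93.   18.5]
scene 84 (np.float64(321.0), np.float64(225.0)) mid [0.6107 0.0638] mean [0.612  0.0627 0.0779] size [0.025 0.027] zmax 0.0838 rgb [142.   93.5  21. ]
scene 92 (np.float64(291.0), np.float64(246.0)) mid [ 0.6235 -0.0362] mean [ 0.625  -0.0373  0.0785] size [0.027 0.023] zmax 0.085 rgb [144.5  95.   21. ]
scene 103 (np.float64(260.0), np.float64(266.0)) mid [ 0.6324 -0.1315] mean [ 0.6339 -0.1314  0.0784] size [0.029 0.024] zmax 0.0835 rgb [145.  96.  21.]
```

View pics/t1.png

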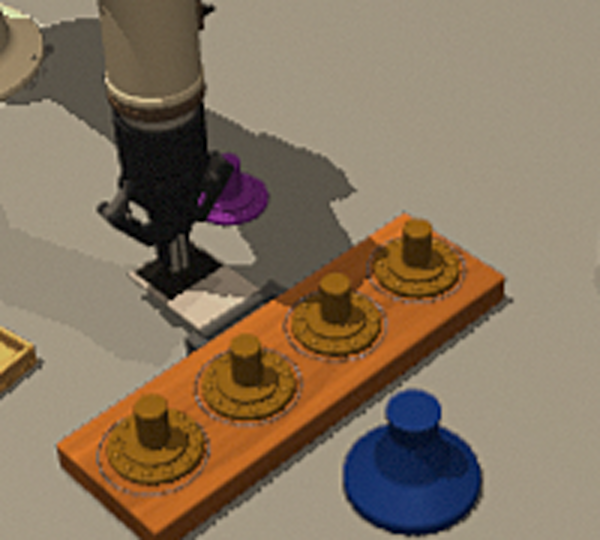

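Treadle is level at its stop (33–54 N). Let it up, then go over the station-4 rosette.

Emit:
{"op": "arm_command", "data": {
  "deltas": [
    [[0, 0, -5, 0, 0, 0, 0], [0, 0, -10, 0, 0, 0, 0], [0, 0, -10, 0, 0, 0, 0], [0, 0, -25, 0, 0, 0, 20], [0, 0, -30, 0, 0, 0, 50], [0, 0, -25, 0, 0, 0, 60], [-15, 15, 0, 0, 0, 0, 60], [-20, 25, 0, 0, 0, 0, 60], [-20, 30, 0, 0, 0, 0, 60], [-20, 30, 0, 0, 0, 0, 60], [-20, 30, 0, 0, 0, 0, 60], [-20, 25, 0, 0, 0, 0, 60], [-12, 12, 0, 0, 0, 0, 60], [0, 4, 0, 0, 0, 0, 60], [0, 0, 0, 0, 0, 0, 60]]
  ]
}}

```text
t: 36.55
eef_pos: [0.6346, -0.1283, 0.1353]
eef_rot: [-3.141, -0.001, 1.571]
wrist_force: [-1.3, -0.3, 0.0]
gripper_width: 0.706
```

```bash
python3 - <<'E'
from h import *
print(manip.state()["eef_pos"])
print("board");tops(.070,.09,(.53,-.25),(.7,.2))
i,P=cloud("scene"); save(i,"u1",(60,130,380,370),2.4)
i,P=cloud("top"); save(i,"u2",(300,130,560,320),3)
E
```

```text
[ 0.63456881 -0.12827468  0.13526224]
board
top 78 (np.float64(407.0), np.float64(187.0)) mid [ 0.629  -0.1278] mean [ 0.6287 -0.1274  0.0798] size [0.024 0.025] zmax 0.0857 rgb [126.  91.  45.]
top 73 (np.float64(372.0), np.float64(188.0)) mid [ 0.6197 -0.0315] mean [ 0.6194 -0.0318  0.0805] size [0.024 0.025] zmax 0.0843 rgb [93. 69. 38.]
top 78 (np.float64(335.0), np.float64(191.0)) mid [0.6077 0.068 ] mean [0.6067 0.0677 0.0802] size [0.025 0.025] zmax 0.0867 rgb [141. 102.  52.]
top 76 (np.float64(298.0), np.float64(192.0)) mid [0.5959 0.1665] mean [0.5953 0.1664 0.0808] size [0.025 0.023] zmax 0.0868 rgb [141.  101.5  52. ]
scene 72 (np.float64(348.0), np.float64(207.0)) mid [0.5999 0.1615] mean [0.6005 0.1607 0.078 ] size [0.027 0.023] zmax 0.0829 rgb [145.5  94.5  21. ]
scene 85 (np.float64(321.0), np.float64(225.0)) mid [0.6105 0.0644] mean [0.6118 0.0628 0.0779] size [0.025 0.024] zmax 0.0834 rgb [137.  91.  19.]
scene 90 (np.float64(291.0), np.float64(246.0)) mid [ 0.6232 -0.036 ] mean [ 0.625  -0.0371  0.0784] size [0.026 0.025] zmax 0.0835 rgb [87. 57. 16.]
scene 102 (np.float64(260.0), np.float64(266.0)) mid [ 0.6322 -0.1314] mean [ 0.634  -0.1314  0.0784] size [0.03  0.023] zmax 0.0842 rgb [133.  88.  19.]
```

View pics/u1.png

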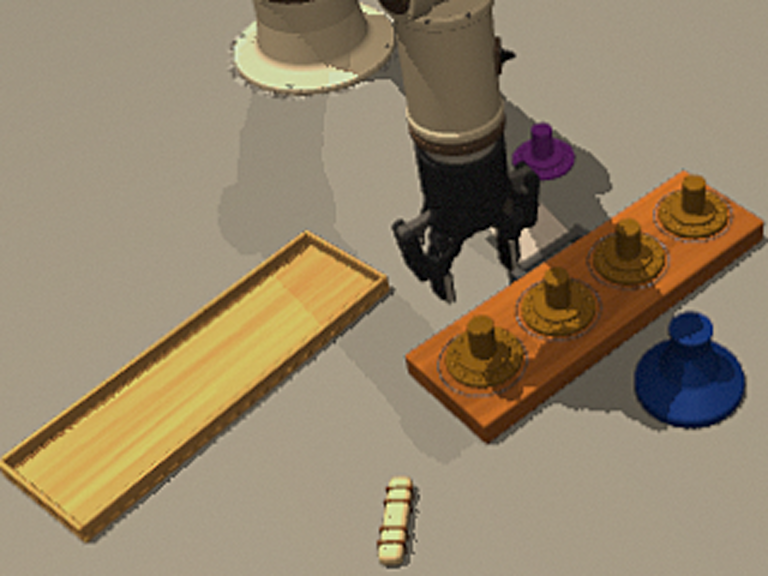

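View pics/u2.png

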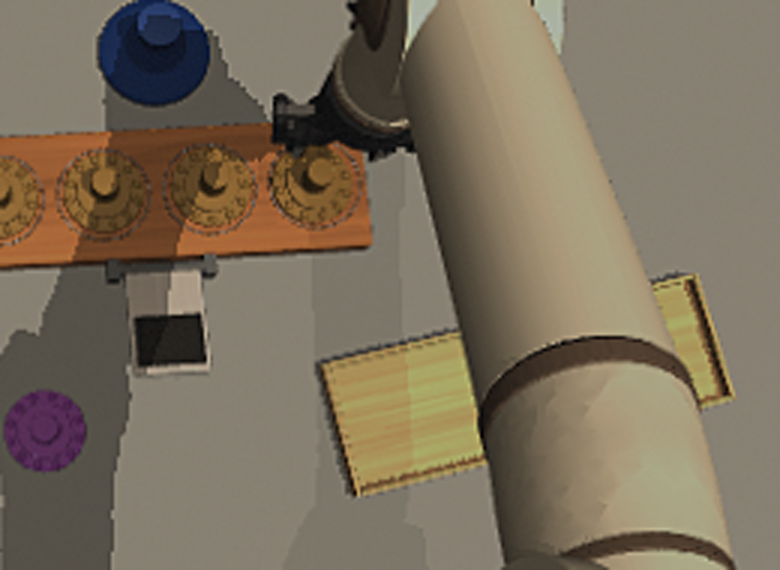

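Emit:
{"op": "arm_command", "data": {
  "deltas": [
    [[-1, -2, 20, 0, 0, 0, 60], [0, 0, 25, 0, 0, 0, 60], [0, 0, 20, 0, 0, 0, 60], [0, 0, 14, 0, 0, 0, 60], [0, 0, 7, 0, 0, 0, 60], [0, 0, 0, 0, 0, 0, 60], [0, 0, 0, 0, 0, 0, 15], [0, 0, 0, 0, 0, 0, 15], [0, 0, 0, 0, 0, 0, 15], [0, 0, 0, 0, 0, 0, 15], [0, 0, 0, 0, 0, 0, 15], [0, 0, 0, 0, 0, 0, 15]]
  ]
}}

```text
t: 37.95
eef_pos: [0.6336, -0.1301, 0.0507]
eef_rot: [3.139, 0.0, 1.571]
wrist_force: [-1.4, 0.8, 5.7]
gripper_width: 0.287
```

Emit:
{"op": "arm_command", "data": {
  "deltas": [
    [[0, 0, -10, 0, 0, 0, 15], [0, 0, -15, 0, 0, 0, 15], [0, 0, -10, 0, 0, 0, 15], [-15, -4, 0, 0, 0, 0, 15], [-25, -10, 0, 0, 0, 0, 15], [-27, -12, 0, 0, 0, 0, 15], [-27, -12, 0, 0, 0, 0, 15], [-27, -12, 0, 0, 0, 0, 15], [-27, -12, 0, 0, 0, 0, 15], [-27, -12, 0, 0, 0, 0, 15], [-27, -12, 0, 0, 0, 0, 15], [-27, -12, 0, 0, 0, 0, 15], [-27, -12, 0, 0, 0, 0, 15], [-27, -12, 0, 0, 0, 0, 15], [-25, -10, 0, 0, 0, 0, 15], [-15, -6, 0, 0, 0, 0, 15], [-12, -2, 0, 0, 0, 0, 15], [0, 0, 10, 0, 0, 0, 15], [0, 0, 0, 0, 0, 0, 15]]
  ]
}}

```text
t: 39.85
eef_pos: [0.4924, -0.4629, 0.0723]
eef_rot: [-3.14, -0.003, 1.572]
wrist_force: [-0.4, 0.6, -2.7]
gripper_width: 0.283
```

```bash
python3 - <<'E'
from h import *
print(manip.state()["eef_pos"])
i,P=cloud("scene"); save(i,"v1",(40,190,260,360),3)
i,P=cloud("top"); save(i,"v2",(390,190,570,310),4)
E
```

```text
[ 0.49235051 -0.46294847  0.07232958]
```

View pics/v1.png

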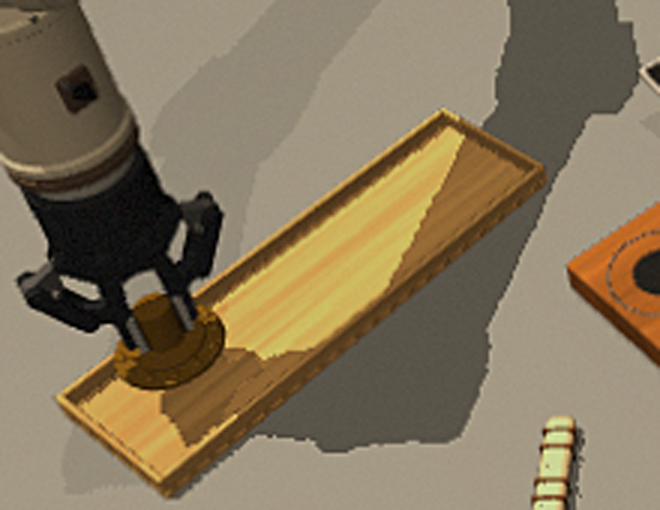

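View pics/v2.png

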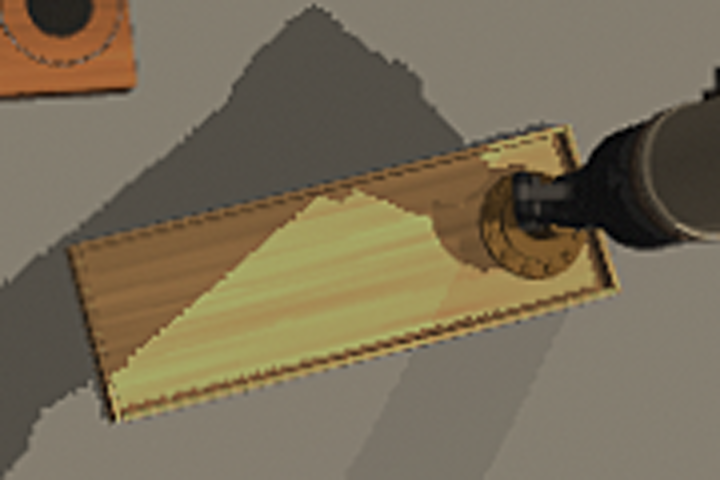

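Well inside the tray in both views. Lower and release.

Emit:
{"op": "arm_command", "data": {
  "deltas": [
    [[0, 0, 15, 0, 0, 0, 15], [0, 0, 15, 0, 0, 0, 15], [0, 0, 8, 0, 0, 0, 15], [0, 0, 5, 0, 0, 0, 15], [0, 0, 2, 0, 0, 0, 15], [0, 0, 1, 0, 0, 0, 15], [0, 0, 0, 0, 0, 0, 15]]
  ]
}}

```text
t: 40.65
eef_pos: [0.4928, -0.4654, 0.0286]
eef_rot: [3.141, 0.0, 1.571]
wrist_force: [0.2, -0.0, -3.2]
gripper_width: 0.288
```

Emit:
{"op": "arm_command", "data": {
  "deltas": [
    [[0, 0, 2, 0, 0, 0, 15], [0, 0, 1, 0, 0, 0, 15], [0, 0, 0, 0, 0, 0, 15]]
  ]
}}

```text
t: 40.95
eef_pos: [0.4927, -0.4654, 0.0256]
eef_rot: [3.141, 0.001, 1.571]
wrist_force: [-0.1, 0.7, -0.7]
gripper_width: 0.287
```

Emit:
{"op": "arm_command", "data": {
  "deltas": [
    [[0, 0, 0, 0, 0, 0, 48], [0, 0, 0, 0, 0, 0, 48], [0, 0, 0, 0, 0, 0, 48], [0, 0, -20, 0, 0, 0, 48], [0, 0, -40, 0, 0, 0, 60], [0, 0, -40, 0, 0, 0, 60], [20, 6, -10, 0, 0, 0, 60], [30, 9, 0, 0, 0, 0, 60], [36, 11, 0, 0, 0, 0, 60], [36, 11, 0, 0, 0, 0, 60], [36, 11, 0, 0, 0, 0, 60], [36, 11, 0, 0, 0, 0, 60], [36, 11, 0, 0, 0, 0, 60], [36, 11, 0, 0, 0, 0, 60], [36, 11, 0, 0, 0, 0, 60], [36, 11, 0, 0, 0, 0, 60], [36, 11, 0, 0, 0, 0, 60], [36, 11, 0, 0, 0, 0, 60], [20, 7, 0, 0, 0, 0, 60], [0, 0, 0, 0, 0, 0, 60]]
  ]
}}

```text
t: 42.95
eef_pos: [0.625, -0.0284, 0.1353]
eef_rot: [3.141, -0.003, 1.578]
wrist_force: [-0.2, 0.7, 0.3]
gripper_width: 0.704
```

```bash
python3 - <<'E'
from h import *
print(manip.state()["eef_pos"])
print("board");tops(.070,.09,(.53,-.25),(.7,.2))
print("tray");tops(.045,.062,(.35,-.55),(.6,-.15))
i,P=cloud("scene"); save(i,"w1",(40,130,400,370),2)
E
```

```text
[ 0.62500789 -0.02843163  0.13529005]
board
top 75 (np.float64(372.0), np.float64(188.0)) mid [ 0.6199 -0.0317] mean [ 0.6191 -0.0318  0.0801] size [0.024 0.025] zmax 0.0858 rgb [127.  92.  46.]
top 74 (np.float64(335.0), np.float64(190.0)) mid [0.6075 0.068 ] mean [0.6071 0.0677 0.0808] size [0.025 0.025] zmax 0.0869 rgb [91. 67. 37.]
top 76 (np.float64(298.0), np.float64(192.0)) mid [0.5957 0.1664] mean [0.5952 0.1664 0.0806] size [0.025 0.022] zmax 0.0877 rgb [140.  100.5  51. ]
scene 73 (np.float64(348.0), np.float64(207.0)) mid [0.5995 0.1612] mean [0.6004 0.1604 0.0779] size [0.026 0.025] zmax 0.0838 rgb [146.  94.  19.]
scene 84 (np.float64(321.0), np.float64(225.0)) mid [0.6108 0.0635] mean [0.6119 0.0628 0.0781] size [0.025 0.024] zmax 0.0836 rgb [86. 56. 14.]
scene 92 (np.float64(291.0), np.float64(246.0)) mid [ 0.6221 -0.036 ] mean [ 0.6245 -0.0372  0.0782] size [0.027 0.028] zmax 0.0835 rgb [133.5  88.   20. ]
tray
top 71 (np.float64(523.0), np.float64(246.0)) mid [ 0.4894 -0.4634] mean [ 0.4887 -0.4619  0.0547] size [0.023 0.025] zmax 0.0611 rgb [132.  94.  45.]
scene 120 (np.float64(96.0), np.float64(307.0)) mid [ 0.4917 -0.4664] mean [ 0.4941 -0.4662  0.0534] size [0.028 0.025] zmax 0.0584 rgb [150.  98.  21.]
```

View pics/w1.png

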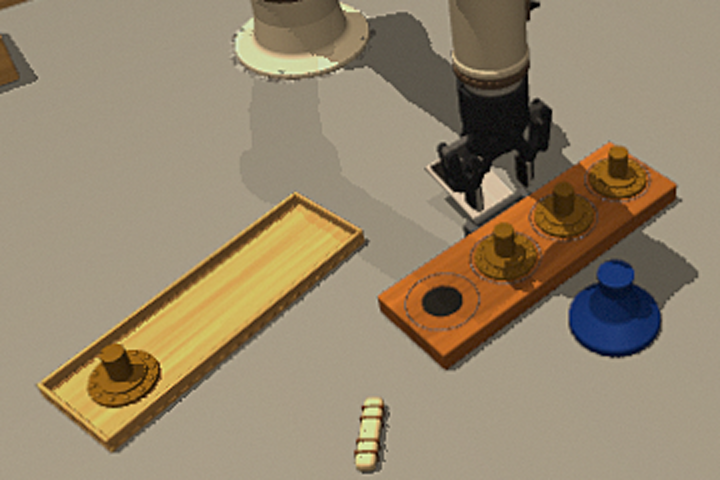

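Emit:
{"op": "arm_command", "data": {
  "deltas": [
    [[0, 0, 20, 0, 0, 0, 60], [0, 0, 25, 0, 0, 0, 60], [0, 0, 20, 0, 0, 0, 60], [0, 0, 14, 0, 0, 0, 60], [0, 0, 6, 0, 0, 0, 60], [0, 0, 0, 0, 0, 0, 60], [0, 0, 0, 0, 0, 0, 15], [0, 0, 0, 0, 0, 0, 15], [0, 0, 0, 0, 0, 0, 15], [0, 0, 0, 0, 0, 0, 15], [0, 0, 0, 0, 0, 0, 15], [0, 0, 0, 0, 0, 0, 15]]
  ]
}}

```text
t: 44.4
eef_pos: [0.6256, -0.035, 0.0517]
eef_rot: [3.139, 0.0, 1.571]
wrist_force: [-0.6, 0.1, 6.6]
gripper_width: 0.286
```

Emit:
{"op": "arm_command", "data": {
  "deltas": [
    [[0, 0, -10, 0, 0, 0, 15], [0, 0, -15, 0, 0, 0, 15], [0, 0, -10, 0, 0, 0, 15], [-15, -7, 0, 0, 0, 0, 15], [-25, -12, 0, 0, 0, 0, 15], [-27, -12, 0, 0, 0, 0, 15], [-27, -12, 0, 0, 0, 0, 15], [-27, -12, 0, 0, 0, 0, 15], [-27, -12, 0, 0, 0, 0, 15], [-27, -12, 0, 0, 0, 0, 15], [-27, -12, 0, 0, 0, 0, 15], [-27, -12, 0, 0, 0, 0, 15], [-27, -12, 0, 0, 0, 0, 15], [-27, -12, 0, 0, 0, 0, 15], [-27, -12, 0, 0, 0, 0, 15], [-22, -10, 0, 0, 0, 0, 15], [-17, -6, 0, 0, 0, 0, 15], [0, 0, 10, 0, 0, 0, 15], [0, 0, 10, 0, 0, 0, 15], [0, 0, 0, 0, 0, 0, 15]]
  ]
}}

```text
t: 46.4
eef_pos: [0.4682, -0.3819, 0.063]
eef_rot: [-3.139, -0.003, 1.572]
wrist_force: [0.1, 0.4, -2.3]
gripper_width: 0.287
```

```bash
python3 - <<'E'
from h import *
print(manip.state()["eef_pos"])
i,P=cloud("scene"); save(i,"x1",(40,190,260,360),3)
E
```

```text
[ 0.46816342 -0.38185765  0.06300266]
```

View pics/x1.png

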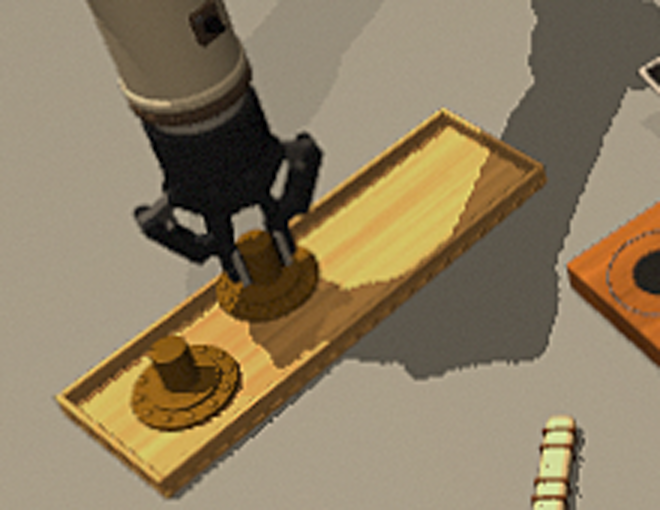

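Emit:
{"op": "arm_command", "data": {
  "deltas": [
    [[0, 0, 15, 0, 0, 0, 15], [0, 0, 10, 0, 0, 0, 15], [0, 0, 6, 0, 0, 0, 15], [0, 0, 3, 0, 0, 0, 15], [0, 0, 1, 0, 0, 0, 15], [0, 0, 0, 0, 0, 0, 15]]
  ]
}}

```text
t: 47.05
eef_pos: [0.4696, -0.3841, 0.0303]
eef_rot: [3.142, -0.0, 1.571]
wrist_force: [0.6, 0.2, -3.0]
gripper_width: 0.285
```

Emit:
{"op": "arm_command", "data": {
  "deltas": [
    [[0, 0, 2, 0, 0, 0, 15], [0, 0, 1.5, 0, 0, 0, 15], [0, 0, 0.5, 0, 0, 0, 15], [0, 0, 0, 0, 0, 0, 15]]
  ]
}}

```text
t: 47.45
eef_pos: [0.4696, -0.3843, 0.0266]
eef_rot: [3.141, 0.0, 1.571]
wrist_force: [-0.6, 0.4, 0.0]
gripper_width: 0.28
```

Emit:
{"op": "arm_command", "data": {
  "deltas": [
    [[0, 0, 0, 0, 0, 0, 48], [0, 0, 0, 0, 0, 0, 48], [0, 0, 0, 0, 0, 0, 48], [0, 0, -20, 0, 0, 0, 48], [0, 0, -40, 0, 0, 0, 60], [0, 0, -40, 0, 0, 0, 60], [20, 6, -10, 0, 0, 0, 60], [35, 12, 0, 0, 0, 0, 60], [38, 12, 0, 0, 0, 0, 60], [38, 12, 0, 0, 0, 0, 60], [38, 12, 0, 0, 0, 0, 60], [38, 12, 0, 0, 0, 0, 60], [38, 12, 0, 0, 0, 0, 60], [38, 12, 0, 0, 0, 0, 60], [38, 12, 0, 0, 0, 0, 60], [38, 12, 0, 0, 0, 0, 60], [38, 12, 0, 0, 0, 0, 60], [35, 12, 0, 0, 0, 0, 60], [18, 5, 0, 0, 0, 0, 60], [0, 0, 0, 0, 0, 0, 60]]
  ]
}}

```text
t: 49.45
eef_pos: [0.6123, 0.0706, 0.1361]
eef_rot: [-3.142, -0.002, 1.577]
wrist_force: [0.5, -0.3, -0.0]
gripper_width: 0.706
```

```bash
python3 - <<'E'
from h import *
print(manip.state()["eef_pos"])
print("board");tops(.070,.09,(.53,-.25),(.7,.2))
print("tray");tops(.045,.062,(.35,-.55),(.6,-.15))
E
```

```text
[0.61226287 0.07059103 0.13613236]
board
top 74 (np.float64(335.0), np.float64(191.0)) mid [0.6075 0.0681] mean [0.6068 0.0676 0.0801] size [0.025 0.025] zmax 0.0865 rgb [125.  90.  46.]
top 76 (np.float64(298.0), np.float64(192.0)) mid [0.5954 0.1663] mean [0.5953 0.1665 0.0804] size [0.025 0.022] zmax 0.0865 rgb [90. 66. 36.]
scene 73 (np.float64(348.0), np.float64(207.0)) mid [0.5986 0.1627] mean [0.6005 0.1608 0.0777] size [0.024 0.028] zmax 0.0831 rgb [85. 55. 13.]
scene 82 (np.float64(321.0), np.float64(225.0)) mid [0.6116 0.0632] mean [0.6119 0.063  0.0779] size [0.026 0.025] zmax 0.0836 rgb [135.   90.   19.5]
tray
top 69 (np.float64(523.0), np.float64(246.0)) mid [ 0.4891 -0.4641] mean [ 0.4887 -0.4622  0.0547] size [0.022 0.025] zmax 0.061 rgb [129.  92.  44.]
top 73 (np.float64(495.0), np.float64(253.0)) mid [ 0.4648 -0.3815] mean [ 0.465  -0.3803  0.0539] size [0.025 0.023] zmax 0.0598 rgb [132.  94.  47.]
scene 99 (np.float64(127.0), np.float64(283.0)) mid [ 0.4686 -0.3859] mean [ 0.4697 -0.3862  0.0528] size [0.028 0.025] zmax 0.0575 rgb [151.  99.  23.]
scene 128 (np.float64(96.0), np.float64(307.0)) mid [ 0.4929 -0.4664] mean [ 0.4947 -0.4664  0.0532] size [0.026 0.025] zmax 0.0594 rgb [151.   98.5  21. ]
```

Emit:
{"op": "arm_command", "data": {
  "deltas": [
    [[0, 0, 20, 0, 0, 0, 60], [0, 0, 25, 0, 0, 0, 60], [0, 0, 20, 0, 0, 0, 60], [0, 0, 14, 0, 0, 0, 60], [0, 0, 6, 0, 0, 0, 60], [0, 0, 0, 0, 0, 0, 60], [0, 0, 0, 0, 0, 0, 15], [0, 0, 0, 0, 0, 0, 15], [0, 0, 0, 0, 0, 0, 15], [0, 0, 0, 0, 0, 0, 15], [0, 0, 0, 0, 0, 0, 15], [0, 0, 0, 0, 0, 0, 15]]
  ]
}}

```text
t: 50.85
eef_pos: [0.6135, 0.0661, 0.0526]
eef_rot: [3.139, -0.0, 1.571]
wrist_force: [-0.4, -0.6, 6.1]
gripper_width: 0.285
```

Emit:
{"op": "arm_command", "data": {
  "deltas": [
    [[0, 0, -10, 0, 0, 0, 15], [0, 0, -15, 0, 0, 0, 15], [0, 0, -10, 0, 0, 0, 15], [-18, -8, 0, 0, 0, 0, 15], [-27, -13, 0, 0, 0, 0, 15], [-28, -13, 0, 0, 0, 0, 15], [-28, -13, 0, 0, 0, 0, 15], [-28, -13, 0, 0, 0, 0, 15], [-28, -13, 0, 0, 0, 0, 15], [-28, -13, 0, 0, 0, 0, 15], [-28, -13, 0, 0, 0, 0, 15], [-28, -13, 0, 0, 0, 0, 15], [-28, -13, 0, 0, 0, 0, 15], [-28, -13, 0, 0, 0, 0, 15], [-28, -13, 0, 0, 0, 0, 15], [-27, -10, 0, 0, 0, 0, 15], [-18, -6, 0, 0, 0, 0, 15], [0, 0, 10, 0, 0, 0, 15], [0, 0, 10, 0, 0, 0, 15], [0, 0, 0, 0, 0, 0, 15]]
  ]
}}

```text
t: 52.85
eef_pos: [0.4449, -0.3018, 0.0648]
eef_rot: [-3.139, -0.003, 1.573]
wrist_force: [-1.1, -0.3, -2.0]
gripper_width: 0.282
```

```bash
python3 - <<'E'
from h import *
print(manip.state()["eef_pos"])
i,P=cloud("scene"); save(i,"y1",(40,190,260,360),3)
E
```

```text
[ 0.44493657 -0.30183665  0.06479402]
```

View pics/y1.png

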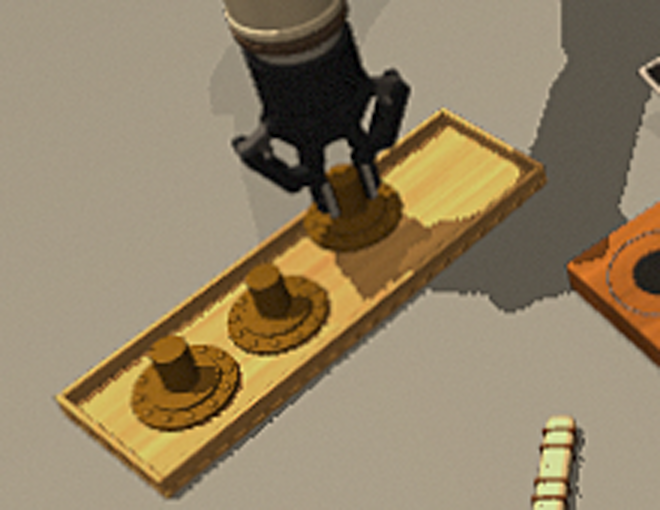

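Emit:
{"op": "arm_command", "data": {
  "deltas": [
    [[0, 0, 15, 0, 0, 0, 15], [0, 0, 10, 0, 0, 0, 15], [0, 0, 6, 0, 0, 0, 15], [0, 0, 3, 0, 0, 0, 15], [0, 0, 2, 0, 0, 0, 15], [0, 0, 0, 0, 0, 0, 15]]
  ]
}}

```text
t: 53.5
eef_pos: [0.4455, -0.3041, 0.0301]
eef_rot: [-3.141, -0.0, 1.571]
wrist_force: [0.1, -0.9, -2.3]
gripper_width: 0.281
```

Emit:
{"op": "arm_command", "data": {
  "deltas": [
    [[0, 0, 1.5, 0, 0, 0, 15], [0, 0, 1, 0, 0, 0, 15], [0, 0, 0, 0, 0, 0, 15]]
  ]
}}

```text
t: 53.8
eef_pos: [0.4455, -0.3042, 0.0279]
eef_rot: [3.141, 0.0, 1.571]
wrist_force: [0.8, -0.6, -2.1]
gripper_width: 0.286
```

Emit:
{"op": "arm_command", "data": {
  "deltas": [
    [[0, 0, 0.7, 0, 0, 0, 15], [0, 0, 0, 0, 0, 0, 48], [0, 0, 0, 0, 0, 0, 48], [0, 0, 0, 0, 0, 0, 48], [0, 0, -20, 0, 0, 0, 48], [0, 0, -40, 0, 0, 0, 60], [0, 0, -40, 0, 0, 0, 60], [20, 6, -10, 0, 0, 0, 60], [38, 13, 0, 0, 0, 0, 60], [40, 13, 0, 0, 0, 0, 60], [40, 13, 0, 0, 0, 0, 60], [40, 13, 0, 0, 0, 0, 60], [40, 13, 0, 0, 0, 0, 60], [40, 13, 0, 0, 0, 0, 60], [40, 13, 0, 0, 0, 0, 60], [40, 13, 0, 0, 0, 0, 60], [40, 13, 0, 0, 0, 0, 60], [40, 13, 0, 0, 0, 0, 60], [35, 13, 0, 0, 0, 0, 60], [16, 6, 0, 0, 0, 0, 60]]
  ]
}}

```text
t: 55.8
eef_pos: [0.6007, 0.17, 0.1374]
eef_rot: [3.141, -0.003, 1.575]
wrist_force: [-0.0, 0.8, -0.2]
gripper_width: 0.705
```

Emit:
{"op": "arm_command", "data": {
  "deltas": [
    [[0, 0, 0, 0, 0, 0, 60], [0, 0, 0, 0, 0, 0, 60]]
  ]
}}

```text
t: 56.0
eef_pos: [0.6001, 0.1635, 0.1366]
eef_rot: [-3.141, 0.001, 1.57]
wrist_force: [-0.7, -0.1, 0.4]
gripper_width: 0.702
```

```bash
python3 - <<'E'
from h import *
print(manip.state()["eef_pos"])
print("board");tops(.070,.09,(.53,-.25),(.7,.2))
print("tray");tops(.045,.062,(.35,-.55),(.6,-.15))
E
```

```text
[0.60012029 0.16351333 0.13662339]
board
top 11 (np.float64(295.0), np.float64(195.0)) mid [0.5896 0.1729] mean [0.589  0.1741 0.0797] size [0.013 0.009] zmax 0.0845 rgb [101.  75.  39.]
scene 76 (np.float64(348.0), np.float64(207.0)) mid [0.6003 0.1618] mean [0.6011 0.1602 0.0779] size [0.026 0.024] zmax 0.0853 rgb [132.  86.  18.]
tray
top 70 (np.float64(523.0), np.float64(246.0)) mid [ 0.4891 -0.4633] mean [ 0.4888 -0.4622  0.0545] size [0.023 0.023] zmax 0.0612 rgb [128.   91.   44.5]
top 70 (np.float64(495.0), np.float64(253.0)) mid [ 0.4646 -0.3811] mean [ 0.465  -0.3803  0.0539] size [0.025 0.023] zmax 0.0601 rgb [131.5  93.5  46.5]
top 81 (np.float64(467.0), np.float64(261.0)) mid [ 0.4399 -0.3033] mean [ 0.4399 -0.3016  0.0548] size [0.022 0.028] zmax 0.0613 rgb [134.  96.  49.]
scene 95 (np.float64(157.0), np.float64(260.0)) mid [ 0.4428 -0.3044] mean [ 0.4455 -0.3049  0.0536] size [0.026 0.024] zmax 0.0583 rgb [150.  98.  22.]
scene 103 (np.float64(128.0), np.float64(283.0)) mid [ 0.4682 -0.3856] mean [ 0.4698 -0.3859  0.0525] size [0.028 0.024] zmax 0.0589 rgb [150.  98.  22.]
scene 127 (np.float64(96.0), np.float64(307.0)) mid [ 0.4926 -0.4664] mean [ 0.4945 -0.4663  0.053 ] size [0.026 0.025] zmax 0.059 rgb [151.  98.  22.]
```

Emit:
{"op": "arm_command", "data": {
  "deltas": [
    [[1, 0, 20, 0, 0, 0, 60], [0, 0, 25, 0, 0, 0, 60], [0, 0, 20, 0, 0, 0, 60], [0, 0, 14, 0, 0, 0, 60], [0, 0, 6, 0, 0, 0, 60], [0, 0, 0, 0, 0, 0, 60], [0, 0, 0, 0, 0, 0, 15], [0, 0, 0, 0, 0, 0, 15], [0, 0, 0, 0, 0, 0, 15], [0, 0, 0, 0, 0, 0, 15], [0, 0, 0, 0, 0, 0, 15], [0, 0, 0, 0, 0, 0, 15]]
  ]
}}

```text
t: 57.4
eef_pos: [0.6015, 0.1662, 0.0535]
eef_rot: [3.139, -0.0, 1.571]
wrist_force: [0.7, -0.5, 6.0]
gripper_width: 0.284
```

Emit:
{"op": "arm_command", "data": {
  "deltas": [
    [[0, 0, -10, 0, 0, 0, 15], [0, 0, -18, 0, 0, 0, 15], [0, 0, -12, 0, 0, 0, 15], [-18, -8, 0, 0, 0, 0, 15], [-27, -13, 0, 0, 0, 0, 15], [-30, -14, 0, 0, 0, 0, 15], [-30, -14, 0, 0, 0, 0, 15], [-30, -14, 0, 0, 0, 0, 15], [-30, -14, 0, 0, 0, 0, 15], [-30, -14, 0, 0, 0, 0, 15], [-30, -14, 0, 0, 0, 0, 15], [-30, -14, 0, 0, 0, 0, 15], [-30, -14, 0, 0, 0, 0, 15], [-30, -14, 0, 0, 0, 0, 15], [-30, -14, 0, 0, 0, 0, 15], [-27, -11, 0, 0, 0, 0, 15], [-17, -6, 0, 0, 0, 0, 15], [0, 0, 10, 0, 0, 0, 15], [0, 0, 10, 0, 0, 0, 15], [0, 0, 0, 0, 0, 0, 15]]
  ]
}}

```text
t: 59.4
eef_pos: [0.4218, -0.2212, 0.0706]
eef_rot: [-3.139, -0.002, 1.573]
wrist_force: [-0.3, 0.0, -2.3]
gripper_width: 0.282
```

```bash
python3 - <<'E'
from h import *
print(manip.state()["eef_pos"])
i,P=cloud("scene"); save(i,"z1",(40,190,260,360),3)
E
```

```text
[ 0.42176407 -0.22120063  0.07064178]
```

View pics/z1.png

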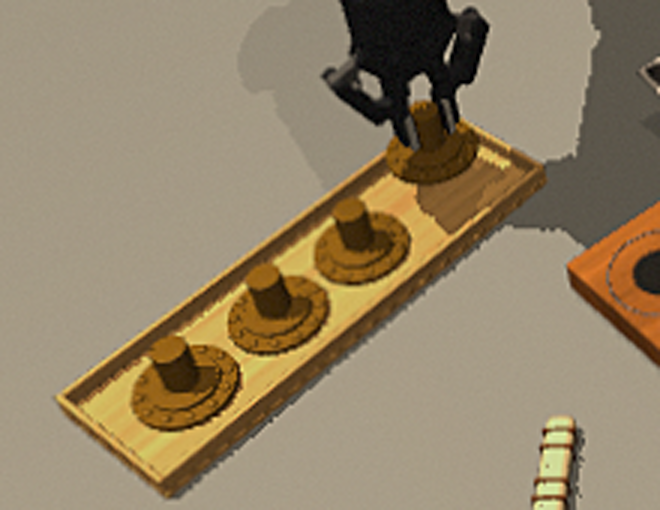

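Emit:
{"op": "arm_command", "data": {
  "deltas": [
    [[0, 0, 15, 0, 0, 0, 15], [0, 0, 14, 0, 0, 0, 15], [0, 0, 6, 0, 0, 0, 15], [0, 0, 3, 0, 0, 0, 15], [0, 0, 2, 0, 0, 0, 15], [0, 0, 0, 0, 0, 0, 15]]
  ]
}}

```text
t: 60.05
eef_pos: [0.4227, -0.223, 0.0321]
eef_rot: [3.142, -0.0, 1.571]
wrist_force: [0.3, 0.3, -2.0]
gripper_width: 0.287
```

Emit:
{"op": "arm_command", "data": {
  "deltas": [
    [[0, 0, 2, 0, 0, 0, 15], [0, 0, 1, 0, 0, 0, 15], [0, 0, 0.5, 0, 0, 0, 15], [0, 0, 0, 0, 0, 0, 15]]
  ]
}}

```text
t: 60.45
eef_pos: [0.4225, -0.2232, 0.0287]
eef_rot: [3.142, 0.0, 1.571]
wrist_force: [-0.4, 0.6, -1.1]
gripper_width: 0.283
```

Touching the floor. Release and retreat up and away.

Emit:
{"op": "arm_command", "data": {
  "deltas": [
    [[0, 0, 0, 0, 0, 0, 48], [0, 0, 0, 0, 0, 0, 48], [0, 0, 0, 0, 0, 0, 48], [0, 0, -20, 0, 0, 0, 48], [0, 0, -40, 0, 0, 0, 60], [0, 0, -40, 0, 0, 0, 60], [15, 0, -40, 0, 0, 0, 60], [30, 0, -20, 0, 0, 0, 60], [40, 0, 0, 0, 0, 0, 60], [40, 0, 0, 0, 0, 0, 60], [40, 0, 0, 0, 0, 0, 60], [40, 0, 0, 0, 0, 0, 60], [30, 0, 0, 0, 0, 0, 60], [0, 0, 0, 0, 0, 0, 60], [0, 0, 0, 0, 0, 0, 60]]
  ]
}}

```text
t: 61.95
eef_pos: [0.4225, 0.0122, 0.1887]
eef_rot: [3.141, 0.0, 1.573]
wrist_force: [-0.5, -0.3, -0.1]
gripper_width: 0.699
```

```bash
python3 - <<'E'
from h import *
s=manip.state();print(s["t"],s["eef_pos"],abs(s["joint_velocities"]).max())
c=np.array([.4585,-.344]);a=np.radians(106.4);l=np.array([np.cos(a),np.sin(a)]);w=np.array([-l[1],l[0]])
for n in("top","scene"):
    img,P=cloud(n)
    for k,u,v,q in blobs(inside(P,(.35,-.55,.045),(.6,-.15,.062)),P):
        r=(q[:,:2].min(0)+q[:,:2].max(0))/2+(np.array([.003,-.003]) if n=="top" else 0)
        print(n,r.round(4),"tray xy",((r-c)@l).round(3),((r-c)@w).round(3),"ztop",np.median(q[:,2]).round(4),"n",k)
        # plate tilt
        m=(np.hypot(P[...,0]-r[0],P[...,1]-r[1])<.036)&(np.hypot(P[...,0]-r[0],P[...,1]-r[1])>.029)&(P[...,2]>.006)&(P[...,2]<.022)
        g=P[m];A=np.c_[g[:,:2]-r,np.ones(len(g))];print("   plate plane",np.linalg.lstsq(A,g[:,2],rcond=None)[0].round(4))
    m=inside(P,(.40,-.07,.035),(.56,.07,.08)); q=P[m]; A=np.c_[q[:,:2],np.ones(len(q))]
    print(" treadle plane",np.linalg.lstsq(A,q[:,2],rcond=None)[0].round(4))
    save(img,"fin_"+n)
E
```

```text
61.95 [0.4224568  0.01220113 0.18870306] 0.028435836286291476
top [ 0.4922 -0.4671] tray xy -0.128 0.002 ztop 0.0549 n 71
   plate plane [-0.0323  0.0136  0.0126]
top [ 0.4678 -0.3845] tray xy -0.042 0.002 ztop 0.0552 n 70
   plate plane [-0.0186  0.0178  0.0134]
top [ 0.4428 -0.3059] tray xy 0.041 0.004 ztop 0.055 n 82
   plate plane [0.0118 0.0083 0.0129]
top [ 0.4146 -0.2053] tray xy 0.145 0.003 ztop 0.0556 n 79
   plate plane [-0.0171  0.027   0.0134]
 treadle plane [ 0.065  -0.2508  0.0161]
scene [ 0.4144 -0.2051] tray xy 0.146 0.003 ztop 0.0539 n 84
   plate plane [-0.0221 -0.0013  0.0127]
scene [ 0.443  -0.3045] tray xy 0.042 0.004 ztop 0.0539 n 98
   plate plane [-0.0158  0.0347  0.0125]
scene [ 0.4685 -0.3857] tray xy -0.043 0.002 ztop 0.0534 n 104
   plate plane [-0.0232 -0.0027  0.0116]
scene [ 0.4921 -0.4664] tray xy -0.127 0.002 ztop 0.0543 n 121
   plate plane [-0.0233 -0.008   0.0127]
 treadle plane [-0.3237 -0.0286  0.2065]
```

View pics/fin_top.png

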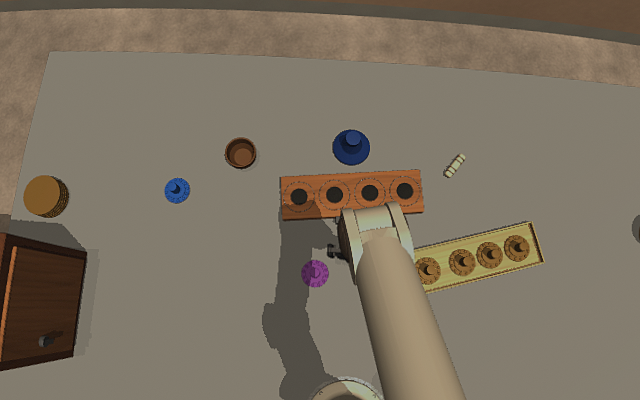

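View pics/fin_scene.png

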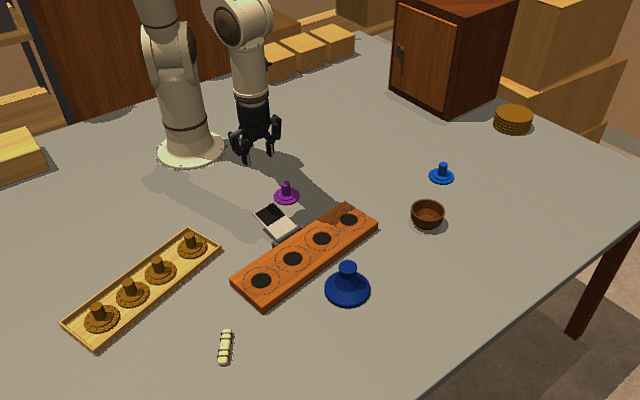

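The last rosette now reads tray x≈0.145, where I released it at about 0.125, so it was probably knocked aside. It's still inside the limit, but I'll check closely that it lies flat and still.

Emit:
{"op": "arm_command", "data": {
  "deltas": [
    [[40, 0, 0, 0, 0, 0, 60], [40, 0, 0, 0, 0, 0, 60], [40, 0, 0, 0, 0, 0, 60], [30, 0, 0, 0, 0, 0, 60], [0, 0, 0, 0, 0, 0, 60], [0, 0, 0, 0, 0, 0, 60], [0, 0, 0, 0, 0, 0, 60], [0, 0, 0, 0, 0, 0, 60]]
  ]
}}

```text
t: 62.85
eef_pos: [0.4228, 0.1599, 0.1884]
eef_rot: [-3.141, 0.001, 1.568]
wrist_force: [0.2, -0.0, -0.1]
gripper_width: 0.7
```

```bash
python3 - <<'E'
from h import *
from collections import defaultdict
c=np.array([.4585,-.344]);a=np.radians(106.4);l=np.array([np.cos(a),np.sin(a)]);w=np.array([-l[1],l[0]])
for n in("top","scene"):
    Ps=[]
    for _ in range(6):
        img,P=cloud(n);Ps.append(P)
    P=np.nanmean(Ps,0)
    for k,u,v,q in blobs(inside(P,(.35,-.55,.046),(.6,-.15,.062)),P):
        r=(q[:,:2].min(0)+q[:,:2].max(0))/2
        rr=r+(np.array([.003,-.003]) if n=="top" else 0)
        d=np.hypot(P[...,0]-r[0],P[...,1]-r[1])
        m=(d<.034)&(d>.028)&(P[...,2]>.002)&(P[...,2]<.03)
        g=P[m];A=np.c_[g[:,:2]-r,np.ones(len(g))];print(n,rr.round(4),"tray",((rr-c)@l).round(3),((rr-c)@w).round(3),"z",np.median(q[:,2]).round(4),"plane",np.linalg.lstsq(A,g[:,2],rcond=None)[0].round(4))
    save(img,"fc_"+n,(400,210,560,310) if n=="top" else (50,210,240,360),4)
E
```

```text
top [ 0.4924 -0.4669] tray -0.127 0.002 z 0.0552 plane [-0.008  -0.0093  0.0132]
top [ 0.4679 -0.3846] tray -0.042 0.002 z 0.0549 plane [-0.0046  0.0011  0.0135]
top [ 0.4428 -0.3062] tray 0.041 0.004 z 0.055 plane [-0.0034 -0.0021  0.0133]
top [ 0.4149 -0.2051] tray 0.146 0.003 z 0.0556 plane [0.0004 0.0078 0.0135]
scene [ 0.4144 -0.2055] tray 0.145 0.003 z 0.0549 plane [-0.0033 -0.      0.013 ]
scene [ 0.4422 -0.3046] tray 0.042 0.004 z 0.055 plane [-0.0117  0.0265  0.0125]
scene [ 0.4678 -0.3859] tray -0.043 0.003 z 0.0538 plane [ 0.0069 -0.0136  0.0119]
scene [ 0.4918 -0.4664] tray -0.127 0.003 z 0.0545 plane [ 0.0017 -0.0183  0.0126]<stdin>:8: RuntimeWarning: Mean of empty slice
```

View pics/fc_top.png

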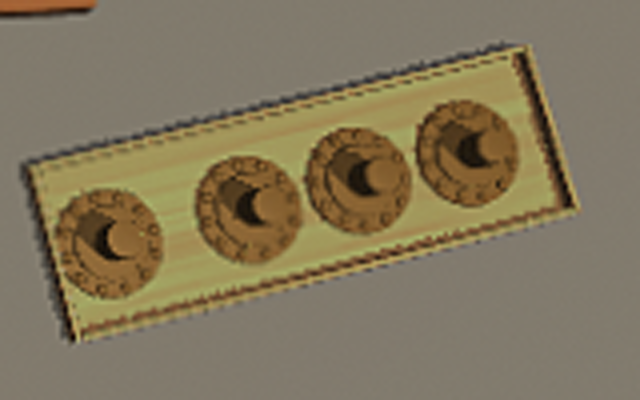

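View pics/fc_scene.png

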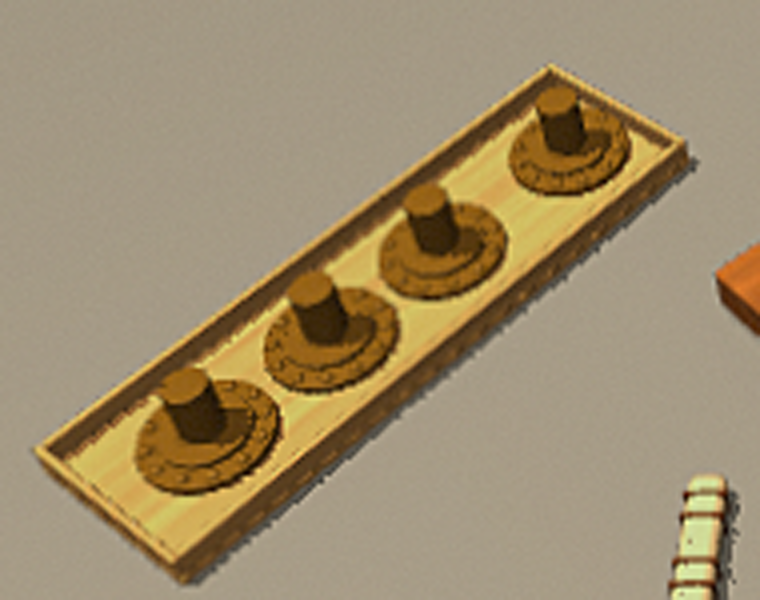

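All four lie flat with stems up. The left one, at (110,240) in the top crop, rests near the end wall with tray x≈0.146 against a limit of 0.16. The treadle slope reads as at the start, so I'm handing in.

```bash
python3 - <<'E'
from rig import manip
print(manip.state()["t"]); print(manip.job_done())
E
```

```text
63.45
the job is handed in; nothing more can be done
None
```

I handed the job in at about 63 s; it reported no verdict. All four brass rosettes were bedded on stations 1–4 and marked with the treadle. They now lie stem up in the delivery tray.

- **Bedding:** Each rosette was pressed down while gripped, at 27–33 N. All stem tops read about 80 mm, and each centre was within about 5 mm of its station.
- **Treadle:** I pressed it to its stop and it looked level in the picture. The force reached 54 N for a moment before I eased to 33 N. It came back up: in the scene camera its slope at the end matched the start. The final top-camera treadle fit was useless because the arm blocked the view.
- **Tray:** Stem tops are about 55 mm above the bench and tilts are under 0.03 rad. Along the tray they sit at about −0.127, −0.042, +0.042 and +0.146 m, and within 4 mm of its centre line.
- **Last rosette moved:** After I released it and backed off, it had shifted about 2 cm towards the end wall. I put this down to the announced knock. It is flat, still and within the ±0.16 m limit, so I left it there.
- **Camera disagreement:** The two cameras differed by 3–6 mm on horizontal positions, so I averaged them and checked against the robot's own readings.
- **Left alone:** The lamp base, cup, toggle and the blue and purple look-alikes were not touched and look unmoved in the final pictures. I did not measure them.

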